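# Turn a test panel over with a bench turner

## Task

Pick up the bench turner, work its blade gently along the jig's bed under the metal test panel and flip the panel over the step so that it lies upside down on the raised cork deck; then push it with the turner fully home against the deck's back fence. Never touch the panel with the gripper, keep all pressing light (well under 15 N), leave the other things alone, and finally stand the turner back on the bare desk top on its blade and wire prop.

Things in the scene. Friction and masses are not known exactly. Their poses are not given: they have to be found in the camera images.
- jig: Steel turn-over jig, fixed to the desk, 120 mm wide in y. Origin at its foot under the middle of the step, level with the desk top or up to 2.5 mm below it (let in); x runs from the low bed over the step to the raised deck, z up. Low bed: x -175 to 0 mm, top at z = 6 mm. The base ends at x = 125 mm. Place, height and yaw vary from run to run; it does not move.
- step (a point): Middle of the step's upper edge, on the jig; axes as the jig's. The step's upright face at jig x = 0 goes from the bed (z = 6 mm) up to the cork-faced deck (z = 18 mm), which runs from x = 0 to 102 mm.
- fence (a point): Foot of the back fence's front face on the deck, in the middle: jig x = 102 mm, z = 18 mm; axes as the jig's. The fence is 14 mm thick and its top is at z = 28 mm.
- panel: Square aluminium test panel 90 x 90 x 10 mm, about 0.22 kg, edges bevelled on both faces (3 mm high, 8 mm wide) so that a thin blade can ride under. Origin in the middle of the face down at the start; z points out of the thinly grey-painted face (up at the start, down at the end). Starts on the low bed, 8 to 25 mm short of the step, x along the jig's x within 0.12 rad.
- panel_center (a point): The middle of the panel (5 mm from either face).
- turner: Bench turner (cranked spatula), 0.16 kg, standing on the desk on blade and wire prop. Origin under the blade's rear, in the middle; x along the blade to its front, z up. Blade 60 mm wide, 2.5 mm thick, x -4 to 80 mm. A block 30 mm wide, 12 mm high at its rear ends at x = 9 mm. Prop: two wire legs from 28 mm up the handle to a foot bar 48 mm wide at x = -52 mm, z = 0.
- turner_grip (a point): Where to grip: on the axis of the turner's black square grip (18 x 18 mm, 85 mm long), at (-46, 0, 72) mm in the turner's frame, 80 mm up the handle and 30 mm below its upper end. Axes as the turner's. The handle leans back 35 degrees from the upright: its direction is (-0.574, 0, 0.819).
- turner_tip (a point): Middle of the blade's front edge, on the underside; its axes are the turner's.
- ring_gauge: Bystander: steel ring 43 mm across, 14 mm high, origin under its middle.
- gear_b: Bystander: brass-like gear 44 mm across, 11 mm high, origin under its middle.
- mouse: Bystander: white computer mouse 115 x 60 x 36 mm, origin under its middle.
- gauge_block: Bystander: steel block 9 x 35 x 20 mm, origin under its middle.

How it is judged (in metres and radians):
On the way, in this order (a step that is already met when the one before it is completed fails the run):
1. the blade is well under the panel, which still lies on the bed (distance between turner_tip and panel_center below 0.045 m and angle between panel's own z axis and vertical below 0.5 rad and contact force between turner and panel above 0.1 N and z of turner_tip in the frame of panel below 0.001 m), for 0.1 s.
2. the panel is turned up on its edge, lying against the blade (angle between panel's own z axis and vertical between 0.9 and 1.9 rad and contact force between turner and panel above 0.1 N), for 0.02 s.
3. the panel lies upside down on the deck (angle between panel's own z axis and vertical above 3 rad and x of panel_center in the frame of jig above 0.02 m and z of panel_center in the frame of jig above 0.019 m), for 0.1 s.
At the end, for the whole second after the job is handed in: The panel lies upside down and flat on the cork deck, its leading side home against the back fence (within about 5 mm, square within 0.09 rad, sideways within 25 mm of the jig's middle line); the turner stands at rest on the desk top on its blade and prop, clear of the jig (angle between panel's own z axis and vertical above 3.08 rad and x of panel_center in the frame of jig between 0.052 and 0.061 m and y of panel_center in the frame of jig between -0.025 and 0.025 m and angle between the x axis of panel and the x axis of jig, either way round below 0.09 rad and z of panel_center in the frame of jig below 0.025 m and linear speed of each of panel, turner below 0.01 m/s and angle between turner's own z axis and vertical below 0.06 rad and height (world z) of turner below 0.004 m and contact force between turner and jig below 0.05 N); the robot touches nothing.
It fails at once if the gripper or arm touches the panel (contact force between any of the fingers, the arm and panel above 0.2 N).
It fails at once if the turner is pressed on the jig with 15 N or more (contact force between turner and jig above 15 N).
It fails at once if the turner is pressed on the panel with 15 N or more (contact force between turner and panel above 15 N).
It fails at once if a bystander is moved (distance of any of ring_gauge, gear_b, mouse, gauge_block from where it was at the start of the episode above 0.015 m).
It also fails if it takes over 66 s, if anything falls off the work surface, if the arm or the gripper's body presses on something with over 40 N, if the wrist force passes 120 N, or if a joint passes its speed limit or range.

## Robot

A 7-joint arm with a two-finger parallel gripper is mounted at the origin on a cart in front of the work surface, level with it; the furniture and walls round the work are solid. World frame = base frame: x ahead of the robot, y to its left, z up, the work surface at z = 0. Lengths are in mm, angles in rad, forces in N, time in s.
With the tool pointing down it reaches from about 400 to 875 mm from the base axis. Payload 4.4 kg.
Tool frame: the origin (TCP) lies at the very end of the fingers, on their centre line; the grasp point (between the pads) lies 19 mm behind it; z points along the fingers, y is the direction in which the jaws open and shut (so a half turn about z gives the same grasp; the last joint's range is limited). The gripper opens to 85 mm and grips with 20 to 120 N. Pads are 22 mm wide; open, the fingers measure 114 mm over their backs; the gripper's body (76 mm by 85 mm) begins 54 mm behind the grasp point. The pads swing forward as they close: fully open they stand 13 mm farther back than shut.
Start: joints at [1.248, 0.628, 0.038, 1.517, -0.027, 0.996, -0.02], TCP at [165.119, -628.692, 231.313] pointing down, gripper open.
Joint ranges: [-3.06, 3.06], [-0.37, 2.12], [-1.25, 1.32], [0.18, 2.47], [-1.1, 4.24], [0.23, 1.98], [-2.94, 2.94]. Speed limits (rad/s): [2.57, 2.57, 3.14, 3.14, 3.14, 3.14, 3.14].

## Interface

Orientations are given as [roll, pitch, yaw] about the fixed x, y, z axes, in that order (R = Rz(yaw) Ry(pitch) Rx(roll)).
In Python, from cell import ctrl gives the robot as it stands.
- The arm moves only by the shell command python3 -m crank 'ROWS' [OPENING]. ROWS is JSON, a list that holds one entry, the list of rows, each a list of 6 numbers: the shift along the tool's x, y, z in units of 30 mm (1.0 is 30 mm), then the turn, a rotation vector about the tool's x, y, z in units of 6 degrees (1.0 is 6 degrees). In form: [[[tx, ty, tz, rx, ry, rz], ...]]. A call has 1 to 12 rows; each row shifts and turns the pose as measured when the row begins, along the tool's axes as they then stand; what a row does not reach is not made up. A row lasts 1/12 s, in which the tool goes at most 41.7 mm and 7.16 degrees, less where a joint would pass 70% of its speed; a pose out of reach is approached as far as the arm can. A call is refused whole if a number of a shift passes 1 or a number of a turn 1, either way. A call with a gripper value outside its range is refused whole. OPENING is the gripper command: -1 is fully open, 1 is shut, values between are in proportion, set as the call begins (- or left out, the last holds). The fingers move at their own pace and stop on an object; the grip force is fixed at half the most. Time passes only in rows, so rows that do not move let the fingers close. It gives the time, the measured TCP pose, the force and the opening at its end, in the units of the state.
- ctrl.read_state(): the state, without advancing time (a new reading comes with each control period).
- ctrl.get_image(name): name is "scene" or "top"; returns a dict with "color" (480x640x3 uint8, red, green, blue), "depth" (480x640 float32, mm along the optical axis (not along the pixel's ray), 0 where there is no reading), "camera_matrix" (3x3 intrinsics, pixels), "R" (3x3) and "t" (3): a world point X has camera coordinates R X + t. Camera axes: x right, y down, z forward; pixel columns grow to the right and rows downward; lengths in mm; the calibration is good to about 2 mm. A picture is of the moment at which its call begins.
- ctrl.finish_job(): hands the job in, once; it reports no verdict.
Trained networks look in a picture, given as the dict that the camera call returned (one of the last four; its "shot" number tells which), for a name from the list of things; names that differ only in an ending like _2 or _b are one class to them, and where a whole thing is asked for, a point or a joint stands for the part that bears it (a point fixed in the world has none). Each returns a list of dicts, best first, with "conf" (0 to 1); they miss things now and then, are a little off and sometimes report something else, mostly with a low value. They report only what shows in the picture. A call takes as long as a camera call.
- ctrl.search_frame(query, picture): "extent" ([centre column, centre row, width, height] in pixels, round what is visible of it).
The state is a dict: "clock": time; "qpos": joint angles; "qd": joint speeds; "tau": joint torques, N m; "eef_pos": TCP position; "tool_rot": TCP orientation; "force": force on the tool from outside, world axes, zero at the start; "torque": the same for the moment, N m; "width": finger opening in mm.
Only numpy, scipy, OpenCV 4.12 (cv2) and the standard library are available. Lean on these libraries where they do the work, as an engineer would, in place of code of your own. Each camera call takes 0.05 s, during which the arm holds its last target. There are 200 camera calls.

## Working session

There is one attempt and no reset: what is moved stays moved. The work goes in short steps, Python scripts to look and compute and a shell command to move; the robot and the scene stay as the last step left them, time stands still between calls to the robot, and variables do not carry over. Pictures are saved under pics/ and viewed, about 8 in all and at most 12, crops included, and the job is handed in when it is done.

```bash
ls; mkdir -p pics; python3 - <<'E'
from cell import ctrl
import cv2,numpy as np
s=ctrl.read_state(); print({k:np.round(v,3).tolist() for k,v in s.items()})
for n in("scene","top"):
    p=ctrl.get_image(n); cv2.imwrite(f"pics/{n}0.png",p["color"][:,:,::-1]); np.savez(f"pics/{n}0.npz",**{k:p[k] for k in("color","depth","camera_matrix","R","t")})
    print(n,p["camera_matrix"].round(1).tolist(),p["R"].round(3).tolist(),p["t"].round(1).tolist())
    for q in("jig","panel","turner","turner_grip","ring_gauge","gear_b","mouse","gauge_block"):
        print(q,[(np.round(d["extent"]).tolist(),round(d["conf"],2)) for d in ctrl.search_frame(q,p)[:2]])
E
```

```text
pics
{'clock': 0.0, 'qpos': [1.248, 0.629, 0.038, 1.518, -0.027, 0.996, -0.02], 'qd': [-0.002, 0.001, -0.002, 0.0, -0.001, 0.0, 0.0], 'tau': [-0.0, -56.341, 1.226, -19.345, 0.011, 0.011, 0.0], 'eef_pos': [164.949, -628.086, 230.397], 'tool_rot': [-3.14, 0.0, 0.257], 'force': [0.065, 0.22, -0.782], 'torque': [-0.022, -0.003, 0.001], 'width': 85.254}
scene [[536.9, 0.0, 321.0], [0.0, 536.9, 241.0], [0.0, 0.0, 1.0]] [[-0.895, -0.445, 0.022], [-0.192, 0.34, -0.92], [0.402, -0.828, -0.39]] [543.6, 117.5, 1081.0]
jig [([380.0, 237.0, 63.0, 52.0], 0.63)]
panel [([373.0, 227.0, 38.0, 16.0], 0.61)]
turner [([349.0, 277.0, 37.0, 84.0], 0.65), ([304.0, 347.0, 28.0, 35.0], 0.58)]
turner_grip [([349.0, 274.0, 32.0, 77.0], 0.79)]
ring_gauge [([308.0, 241.0, 16.0, 10.0], 0.46)]
gear_b [([322.0, 228.0, 19.0, 5.0], 0.54)]
mouse [([303.0, 344.0, 30.0, 36.0], 0.92)]
gauge_block []
top [[504.3, 0.0, 314.4], [0.0, 504.3, 242.0], [0.0, 0.0, 1.0]] [[0.051, -0.999, -0.003], [-0.971, -0.048, -0.235], [0.234, 0.015, -0.972]] [109.1, 574.9, 1008.3]
jig [([424.0, 281.0, 140.0, 105.0], 0.91)]
panel [([438.0, 272.0, 56.0, 55.0], 0.65)]
turner [([273.0, 310.0, 70.0, 34.0], 0.57)]
turner_grip [([274.0, 310.0, 69.0, 42.0], 0.94), ([440.0, 270.0, 55.0, 50.0], 0.64)]
ring_gauge [([361.0, 227.0, 19.0, 20.0], 0.81)]
gear_b [([403.0, 222.0, 16.0, 16.0], 0.56)]
mouse [([173.0, 290.0, 32.0, 50.0], 0.77), ([274.0, 309.0, 65.0, 42.0], 0.52)]
gauge_block [([323.0, 207.0, 12.0, 12.0], 0.5), ([360.0, 229.0, 18.0, 21.0], 0.5)]
```

```bash
python3 - <<'E'
import cv2
a=cv2.imread("pics/top0.png"); cv2.imwrite("pics/v1.png",cv2.resize(a[190:380,150:510],None,fx=2.2,fy=2.2,interpolation=cv2.INTER_CUBIC))
a=cv2.imread("pics/scene0.png"); cv2.imwrite("pics/v2.png",cv2.resize(a[190:390,270:430],None,fx=3,fy=3,interpolation=cv2.INTER_CUBIC))
E
```

```text
(no output)
```

View pics/v1.png

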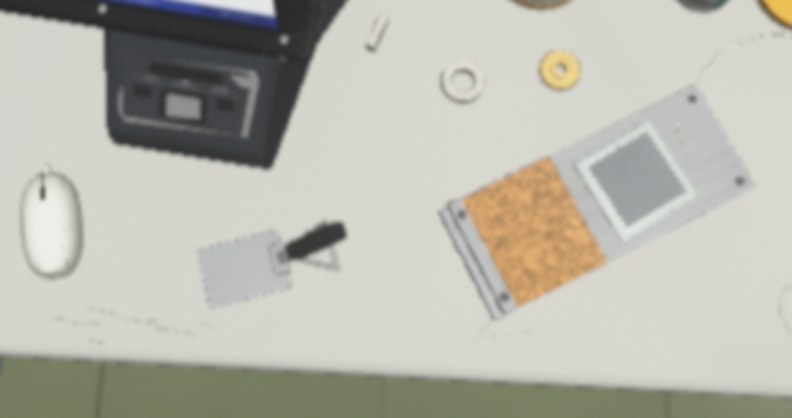

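View pics/v2.png

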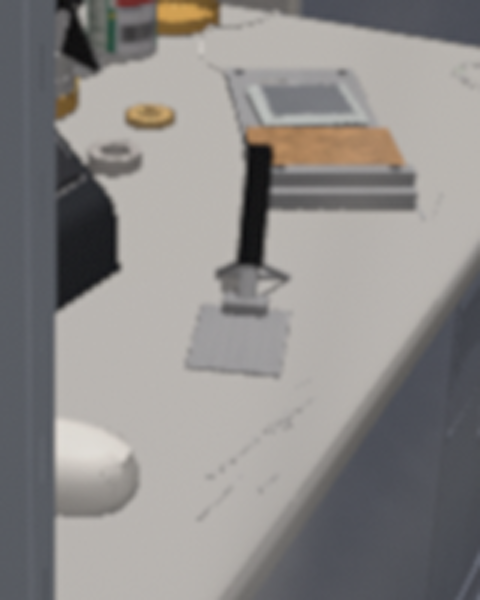

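The top view shows the jig at right, with its fence at lower left and its bed at upper right, and the panel on the bed. The turner is at centre with its blade pointing left. The gear, ring and block sit above it and the mouse is at left. Next I'll measure poses.

```bash
cat > h.py <<'E'
import numpy as np,cv2
from scipy.spatial.transform import Rotation as Ro
S=2.0 # px per mm
def load(n): return dict(np.load(f"pics/{n}.npz"))
def snap(ctrl,n,cam="top"):
    p=ctrl.get_image(cam); np.savez(f"pics/{n}.npz",**{k:p[k] for k in("color","depth","camera_matrix","R","t")}); return p
def rect(p,z,x0,x1,y0,y1):
    "top-down view of the plane z: row = (x1-x)*S, col=(y1-y)*S"
    M=np.array([[0,-1/S,x1],[-1/S,0,y1],[0,0,z],[0,0,1]])
    H=p["camera_matrix"]@np.c_[p["R"],p["t"]]@M
    return cv2.warpPerspective(p["color"],H,(int((y1-y0)*S),int((x1-x0)*S)),flags=cv2.INTER_CUBIC|cv2.WARP_INVERSE_MAP)
def proj(p,X):
    c=np.atleast_2d(X)@p["R"].T+p["t"]; u=c@p["camera_matrix"].T; return u[:,:2]/u[:,2:]
def pix2w(p,uv,z):
    d=np.linalg.inv(p["camera_matrix"])@[*uv,1]; d=p["R"].T@d; o=-p["R"].T@p["t"]; return o+d*(z-o[2])/d[2]
def cloud(p):
    v,u=np.mgrid[:480,:640]; d=p["depth"]; K=p["camera_matrix"]
    c=np.stack([(u-K[0,2])*d/K[0,0],(v-K[1,2])*d/K[1,1],d],-1); return (c-p["t"])@p["R"]
def box(mask,x1,y1):
    c,_=cv2.findContours(mask.astype(np.uint8),0,2); c=max(c,key=cv2.contourArea)
    r=cv2.minAreaRect(c); P=cv2.boxPoints(r); return np.c_[x1-P[:,1]/S,y1-P[:,0]/S],np.array(r[1])/S,cv2.contourArea(c)/S/S
E
python3 - <<'E'
from h import *
p=load("top0"); C=cloud(p); w=lambda u,v,z=0:pix2w(p,(u,v),z).round(0)[:2]
f=lambda a,b:(a/2.2+150,b/2.2+190)
for n,q in dict(fenceL=(440,208),fenceR=(497,318),bedL=(695,85),bedR=(752,183),turn=(250,268),grip=(310,240),ring=(462,82),gear=(560,70),mouse=(50,225),blk=(377,32)).items(): print(n,w(*f(*q),6))
hsv=cv2.cvtColor(p["color"],cv2.COLOR_RGB2HSV)
for n,q in dict(cork=(530,230),bed=(715,150),panel=(640,180),blade=(240,270),desk=(360,340),desk2=(650,320),desk3=(620,60)).items():
    u,v=map(int,f(*q)); print(n,hsv[v,u],C[v-4:v+5,u-4:u+5,2].mean().round(2),C[v-4:v+5,u-4:u+5,2].std().round(2))
E
```

```text
fenceL [491.  55.]
fenceR [384.  -5.]
bedL [ 632. -204.]
bedR [ 532. -260.]
turn [421. 242.]
grip [452. 184.]
ring [623.  37.]
gear [641. -65.]
mouse [454. 446.]
blk [673. 127.]
cork [ 16 122 194] 30.69 121.31
bed [ 80   4 195] 18.76 122.64
panel [ 96   8 162] 29.16 121.48
blade [ 80   4 191] 15.49 123.0
desk [ 30  11 214] 13.08 123.28
desk2 [ 30  11 216] 12.93 123.29
desk3 [ 33  11 213] -0.27 2.24
```

```bash
python3 - <<'E'
from h import *
p=load("top0"); C=cloud(p)
def dm(a,b,k=5):
    u,v=int(a/2.2+150),int(b/2.2+190); d=C[v-k:v+k+1,u-k:u+k+1,2]; d=d[p["depth"][v-k:v+k+1,u-k:u+k+1]>0]; return np.median(d).round(2)
print({n:dm(*q) for n,q in dict(cork=(530,230),panel=(640,180),desk=(360,340),desk2=(650,320),desk3=(620,60),desk4=(420,150)).items()},"bed",dm(715,150,3),"blade",dm(240,270,4))
X0,X1,Y0,Y1=330,700,-300,320
def rep(n,m,z):
    P,s,a=box(m,X1,Y1); e=[P[1]-P[0],P[2]-P[1]]
    print(n,"c",P.mean(0).round(1),"size",s.round(1),"area",a,"edge dirs deg",[np.degrees(np.arctan2(v[1],v[0])).round(2) for v in e],P.round(1).tolist())
# cork z17
I=rect(p,17,X0,X1,Y0,Y1);h=cv2.cvtColor(I,cv2.COLOR_RGB2HSV)
m=((h[...,1]>60)&(h[...,0]<25)).astype(np.uint8); m[:, :int((Y1-80)*S)]=0; m[:int((X1-600)*S)]=0
m=cv2.morphologyEx(m,3,np.ones((9,9)));m=cv2.morphologyEx(m,2,np.ones((9,9)));rep("cork",m,17)
I=rect(p,15,X0,X1,Y0,Y1); cv2.imwrite("pics/r15.png",I[:,:,::-1])
I=rect(p,2.5,X0,X1,Y0,Y1); cv2.imwrite("pics/r2.png",I[:,:,::-1])
a=cv2.imread("pics/r15.png")[100:500,640:1240]
b=cv2.imread("pics/r2.png")[400:680,60:460]
g=cv2.createCLAHE(3,(4,4))
for n,x in(("a",a),("b",b)):
    cv2.imwrite(f"pics/{n}.png",cv2.resize(g.apply(x[...,1]),None,fx=800/x.shape[1] if n=="b" else 1.3,fy=800/x.shape[1] if n=="b" else 1.3))
E
```

```text
{'cork': np.float64(17.32), 'panel': np.float64(15.73), 'desk': np.float64(-0.91), 'desk2': np.float64(-0.98), 'desk3': np.float64(-0.49), 'desk4': np.float64(-0.44)} bed 5.23 blade 1.61
cork c [472.1 -37.1] size [120.  100.7] area 11822.125 edge dirs deg [np.float32(-60.59), np.float32(-150.59)] [[499.6000061035156, 36.20000076293945], [549.0999755859375, -51.5], [444.6000061035156, -110.4000015258789], [395.1000061035156, -22.700000762939453]]
```

View pics/a.png

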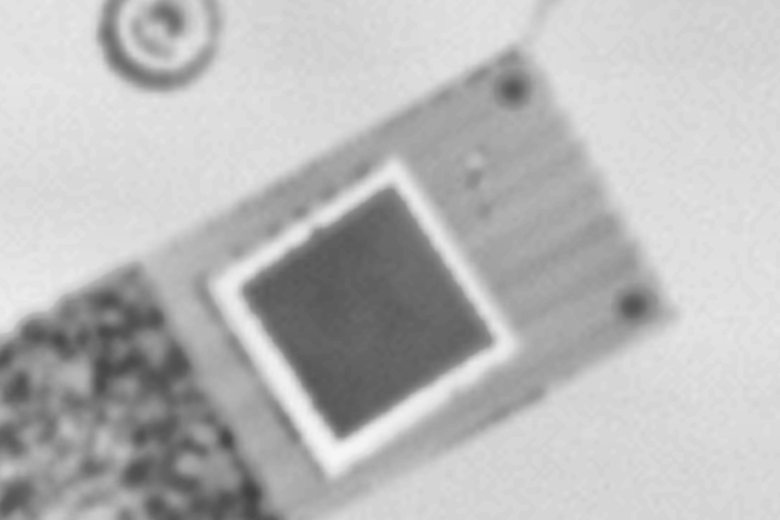

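View pics/b.png

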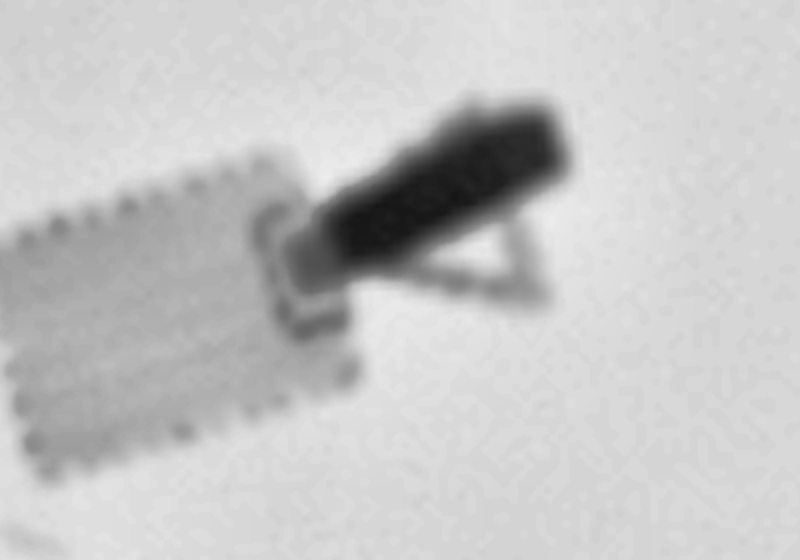

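The crops give these first estimates:
- **Jig:** the step's middle is near (497,-81) with the jig x axis at about 119.4°.
- **Panel:** its centre is about 68 mm short of the step, turned about 4° against the jig.
- **Turner:** its origin is near (432,214), pointing about 107.7°.

I'll write a small planner and check the turner by reprojecting it.

```bash
cat >> h.py <<'E'
def frame(x,y,z,yaw): 
    T=np.eye(4);T[:3,:3]=Ro.from_euler("z",yaw,degrees=True).as_matrix();T[:3,3]=x,y,z;return T
JIG=frame(496.85,-80.95,0,119.4)
TUR=frame(432.5,213.8,0,107.7)
def pitch(T,b): # nose down b degrees
    T=T.copy();T[:3,:3]=T[:3,:3]@Ro.from_euler("y",b,degrees=True).as_matrix();return T
def tcp(T,a=35,back=0): # TCP pose for a turner pose, tool tilted a from turner's down
    G=np.eye(4);G[:3,:3]=np.diag([1,-1,-1.])@Ro.from_euler("y",a,degrees=True).as_matrix()
    G[:3,3]=np.array([-46,0,72])+(19-back)*G[:3,2];return T@G
def now(s):
    T=np.eye(4);T[:3,:3]=Ro.from_euler("xyz",s["tool_rot"]).as_matrix();T[:3,3]=s["eef_pos"];return T
def plan(A,B,n=None):
    r=Ro.from_matrix(A[:3,:3].T@B[:3,:3]).as_rotvec(); d=A[:3,:3].T@(B[:3,3]-A[:3,3])
    n0=n or 1
    while 1:
        M=sum(Ro.from_rotvec(r*k/n0).as_matrix() for k in range(n0)); t=np.linalg.solve(M,d)
        row=np.r_[t/30,np.degrees(r)/n0/6]
        if n or abs(row).max()<=.95: break
        n0+=1
    print(n0,"rows of",row.round(3).tolist()); return row,n0
E
python3 - <<'E'
from h import *
from cell import ctrl
p=load("top0"); h=lambda *x:(TUR@np.array([*x,1]))[:3]
for n,x,o in(("end",(-63,0,97),(305.9,294.5)),("low",(-14,0,27),(280.9,303.6))): print(n,proj(p,h(*x)).round(1),o)
for n,x in(("fl",(80,30,2.5)),("fr",(80,-30,2.5)),("rl",(-4,30,2.5)),("rr",(-4,-30,2.5)),("footL",(-52,24,0)),("footR",(-52,-24,0))): print(n,((proj(p,h(*x))-[150,190])*2.2).round(0))
A=now(ctrl.read_state()); B=tcp(TUR,0,90); print(B[:3,3].round(0)); plan(A,B); print("then"); plan(B,tcp(TUR,35,75))
E
```

```text
end [[303.6 294.3]] (305.9, 294.5)
low [[282.3 304.5]] (280.9, 303.6)
fl [[208. 308.]]
fr [[195. 250.]]
rl [[290. 286.]]
rr [[276. 228.]]
footL [[336. 268.]]
footR [[324. 222.]]
[446. 170. 143.]
33 rows of [0.94, -0.179, 0.089, 0.0, 0.0, -0.47]
then
7 rows of [-0.181, -0.0, 0.077, -0.0, 0.833, 0.0]
```

```bash
R='[0.94,-0.18,0.02,0,0,-0.47]'; python3 -m crank '[[[0.94,-0.18,0.04,0,0,-0.47],[0.94,-0.18,0.04,0,0,-0.47],[0.94,-0.18,0.04,0,0,-0.47],[0.94,-0.18,0.04,0,0,-0.47],[0.94,-0.18,0.04,0,0,-0.47],[0.94,-0.18,0.04,0,0,-0.47],[0.94,-0.18,0.04,0,0,-0.47],[0.94,-0.18,0.04,0,0,-0.47],[0.94,-0.18,0.04,0,0,-0.47],[0.94,-0.18,0.04,0,0,-0.47],[0.94,-0.18,0.04,0,0,-0.47],[0.94,-0.18,0.04,0,0,-0.47]]]' -1
python3 -m crank '[[[0.94,-0.18,0.04,0,0,-0.47],[0.94,-0.18,0.04,0,0,-0.47],[0.94,-0.18,0.04,0,0,-0.47],[0.94,-0.18,0.04,0,0,-0.47],[0.94,-0.18,0.04,0,0,-0.47],[0.94,-0.18,0.04,0,0,-0.47],[0.94,-0.18,0.04,0,0,-0.47],[0.94,-0.18,0.04,0,0,-0.47],[0.94,-0.18,0.04,0,0,-0.47],[0.94,-0.18,0.04,0,0,-0.47],[0.94,-0.18,0.04,0,0,-0.47],[0.94,-0.18,0.04,0,0,-0.47]]]'
python3 - <<'E'
from h import *
from cell import ctrl
s=ctrl.read_state(); print(np.round(s["qpos"],2)); plan(now(s),tcp(TUR,0,90)); plan(now(s),tcp(TUR,35,75))
E
```

```text
clock: 1.9
eef_pos: [423.0, -404.3, 214.7]
tool_rot: [3.138, 0.009, 0.858]
force: [0.7, 0.6, 0.5]
width: 85.5
clock: 2.9
eef_pos: [512.2, -59.9, 197.9]
tool_rot: [3.133, 0.012, 1.478]
force: [0.5, 0.4, 0.4]
width: 85.1
[ 0.26  0.49 -0.3   1.93  0.22  0.75 -0.26]
9 rows of [0.876, -0.171, 0.196, 0.006, 0.015, -0.426]
7 rows of [0.859, -0.179, 0.627, 0.175, 0.841, -0.528]
```

```bash
python3 -m crank '[[[0.86,-0.18,0.63,0.17,0.84,-0.53],[0.86,-0.18,0.63,0.17,0.84,-0.53],[0.86,-0.18,0.63,0.17,0.84,-0.53],[0.86,-0.18,0.63,0.17,0.84,-0.53],[0.86,-0.18,0.63,0.17,0.84,-0.53],[0.86,-0.18,0.63,0.17,0.84,-0.53],[0.86,-0.18,0.63,0.17,0.84,-0.53],[0,0,0,0,0,0]]]'
python3 - <<'E'
from h import *
from cell import ctrl
s=ctrl.read_state(); print(np.round(s["qpos"],2)); p=snap(ctrl,"s1","scene"); t=snap(ctrl,"t1")
g=TUR@[-46,0,72,1]; print(proj(p,g[:3]),proj(t,g[:3]))
a=p["color"][200:340,270:430,::-1]; b=t["color"][230:350,200:370,::-1]
cv2.imwrite("pics/v3.png",np.hstack([cv2.resize(a,(400,350),interpolation=2),cv2.resize(b,(400,350),interpolation=2)]))
plan(now(s),tcp(TUR,35,0))
E
```

```text
clock: 3.57
eef_pos: [454.4, 158.7, 121.2]
tool_rot: [3.109, -0.634, 1.935]
force: [0.3, -0.3, 0.0]
width: 85.5
[ 0.54  0.87 -0.82  2.   -0.05  0.6   0.28]
[[355.41041471 252.47516669]] [[295.90716833 298.03719114]]
3 rows of [-0.204, -0.051, 0.74, -0.001, -0.077, 0.142]
```

View pics/v3.png

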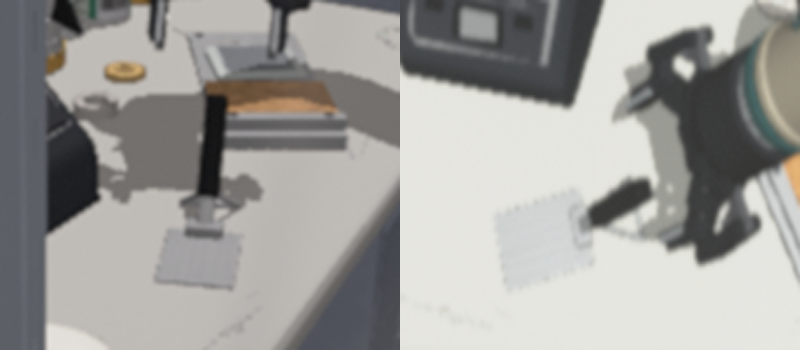

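The picture shows the open fingers at upper right of the handle, aligned with it. I'll centre them, advance and close.

```bash
python3 -m crank '[[[-0.6,-0.15,0,0,-0.23,0.42],[0,0,0.7,0,0,0],[0,0,0.7,0,0,0],[0,0,0.7,0,0,0],[0,0,0,0,0,0]]]'
python3 - <<'E'
from h import *
from cell import ctrl
s=ctrl.read_state(); print(s["force"]); plan(now(s),tcp(TUR,35,0),1)
E
```

```text
clock: 4.08
eef_pos: [458.1, 168.9, 60.2]
tool_rot: [3.124, -0.581, 1.871]
force: [-0.4, -0.5, -0.5]
width: 85.6
[-0.37513774 -0.53242512 -0.48197235]
1 rows of [0.358, -0.368, 0.379, 0.214, 0.288, -0.063]
```

```bash
python3 -m crank '[[[0.36,-0.37,0.38,0.21,0.29,-0.06],[0,0,0,0,0,0]]]'
python3 - <<'E'
from h import *
from cell import ctrl
s=ctrl.read_state(); print(s["force"]); plan(now(s),tcp(TUR,35,0),1)
E
```

```text
clock: 4.25
eef_pos: [444.2, 179.7, 57.6]
tool_rot: [3.139, -0.608, 1.881]
force: [-0.6, 0.3, 0.2]
width: 85.4
[-0.62918437  0.34449122  0.23067326]
1 rows of [0.002, -0.025, 0.049, 0.013, 0.03, 0.011]
```

```bash
python3 -m crank '[[[0,0,0,0,0,0],[0,0,0,0,0,0],[0,0,0,0,0,0],[0,0,0,0,0,0],[0,0,0,0,0,0],[0,0,0,0,0,0],[0,0,0,0,0,0],[0,0,0,0,0,0]]]' 1
python3 - <<'E'
from h import *
from cell import ctrl
s=ctrl.read_state(); print(s["force"],s["torque"],now(s)[:3,3]); t=snap(ctrl,"t2")
I=rect(t,2.5,330,700,-300,320); b=I[400:680,60:460,::-1]; a=load("top0");a=rect(a,2.5,330,700,-300,320)[400:680,60:460,::-1]
cv2.imwrite("pics/v4.png",np.vstack([a,b]))
E
```

```text
clock: 4.92
eef_pos: [447.7, 177.1, 60.4]
tool_rot: [3.133, -0.604, 1.88]
force: [-0.4, 0.1, -1.5]
width: 17.0
[-0.38762582  0.05213118 -1.54550778] [-0.53369189 -0.08823998 -0.03555377] [447.70984562 177.05334457  60.40324312]
```

View pics/v4.png

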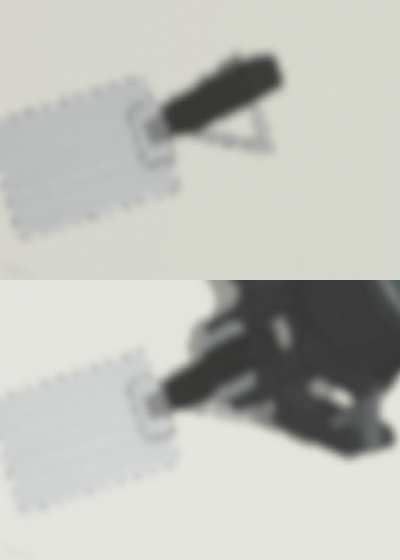

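The handle is held (width 17) and the blade has stayed in place. Before going to the jig I'll check for clutter in the approach area.

```bash
cat >> h.py <<'E'
def saveG(s): np.save("G.npy",np.linalg.inv(TUR)@now(s))
def tgt(T): return T@np.load("G.npy")
def turner(s): return now(s)@np.linalg.inv(np.load("G.npy"))
def onjig(x,z,b=0,y=0,yaw=0,tip=None):
    "turner pose on the jig: tip (underside, turner x=80) at jig (x,y,z), nose down b"
    T=pitch(JIG@frame(0,y,0,yaw),b); T[:3,3]=(JIG@[x,y,z,1])[:3]-T[:3,:3]@[80,0,0]; return T
def rep(s):
    T=np.linalg.inv(JIG)@turner(s); t=T@[80,0,0,1]; e=Ro.from_matrix(T[:3,:3]).as_euler("ZYX",degrees=True)
    print("tip jig",t[:3].round(1),"yaw,nosedown,roll",e.round(1),"F",np.round(s["force"],1),"q",np.round(s["qpos"],2),"t",s["clock"])
E
python3 - <<'E'
from h import *
from cell import ctrl
s=ctrl.read_state(); saveG(s); rep(s); print(np.load("G.npy").round(3))
p=load("top0"); C=cloud(p); ok=p["depth"]>0
for x in range(560,840,40):
    print(x,[int(np.percentile(q,98)) if len(q:=C[...,2][ok&(C[...,0]>x)&(C[...,0]<x+40)&(C[...,1]>y)&(C[...,1]<y+40)])>5 else None for y in range(-520,40,40)])
A=now(s); U=TUR.copy(); U[2,3]=110; B=tgt(U); plan(A,B); E=tgt(onjig(-140,45,4)); r,n=plan(B,E)
T=B.copy()
for k in range(n):
    T[:3,3]+=T[:3,:3]@r[:3]*30; T[:3,:3]=T[:3,:3]@Ro.from_rotvec(np.radians(r[3:]*6)).as_matrix()
    if k%4==3: print(T[:3,3].round(0), (T@np.linalg.inv(np.load("G.npy"))@[80,0,0,1])[:3].round(0))
E
```

```text
tip jig [ 366.7 -104.9   -0. ] yaw,nosedown,roll [-11.7  -0.   -0. ] F [-0.4 -0.1  0.3] q [ 0.44  0.95 -0.74  2.05 -0.02  0.43  0.24] t 4.9667
[[ 8.2300e-01 -4.0000e-03  5.6800e-01 -3.9637e+01]
 [ 0.0000e+00 -1.0000e+00 -8.0000e-03 -3.3010e+00]
 [ 5.6800e-01  7.0000e-03 -8.2300e-01  6.0378e+01]
 [ 0.0000e+00  0.0000e+00  0.0000e+00  1.0000e+00]]
560 [None, None, 0, 4, 3, 3, 5, 9, 15, 18, 13, 4, 3, 4]
600 [None, None, 0, 4, 3, 3, 3, 8, 9, 6, 3, 11, 3, 16]
640 [None, None, 0, 4, 5, 3, 3, 4, 4, 4, 7, 12, 3, 14]
680 [None, None, 0, 3, 16, 16, 6, 270, 261, 314, 4, 33, 31, 3]
720 [None, None, 1, 17, 5, 3, 274, 311, 294, 311, 86, 27, 31, 29]
760 [None, None, 1, 17, 15, 5, 221, 294, 281, 88, 86, 31, 32, 30]
800 [None, None, 0, 3, 17, 374, 374, 374, 374, 374, 394, 394, 34, 72]
4 rows of [0.52, 0.006, -0.755, 0.0, 0.0, -0.0]
17 rows of [-0.903, -0.047, -0.448, 0.062, -0.038, -0.097]
[480.  62. 154.] [436. 172.  91.]
[519. -52. 139.] [469.  55.  75.]
[ 563. -164.  127.] [509. -61.  60.]
[ 612. -274.  116.] [ 554. -175.   48.]
```

```bash
python3 -m crank '[[[0.26,0,-0.38,0,0,0],[0.52,0,-0.75,0,0,0],[0.52,0,-0.75,0,0,0],[0.52,0,-0.75,0,0,0],[0.52,0,-0.75,0,0,0],[0,0,0,0,0,0]]]'
python3 -m crank '[[[-0.9,-0.05,-0.38,0.06,-0.04,-0.1],[-0.9,-0.05,-0.38,0.06,-0.04,-0.1],[-0.9,-0.05,-0.38,0.06,-0.04,-0.1],[-0.9,-0.05,-0.38,0.06,-0.04,-0.1],[-0.9,-0.05,-0.38,0.06,-0.04,-0.1],[-0.9,-0.05,-0.38,0.06,-0.04,-0.1],[-0.9,-0.05,-0.38,0.06,-0.04,-0.1],[-0.9,-0.05,-0.4,0.06,-0.04,-0.1],[-0.9,-0.05,-0.4,0.06,-0.04,-0.1],[-0.9,-0.05,-0.4,0.06,-0.04,-0.1],[-0.9,-0.05,-0.4,0.06,-0.04,-0.1]]]'
python3 - <<'E'
from h import *
from cell import ctrl
s=ctrl.read_state(); rep(s); plan(now(s),tgt(onjig(-140,45,4)))
E
```

```text
clock: 5.47
eef_pos: [445.0, 177.4, 190.4]
tool_rot: [3.139, -0.604, 1.879]
force: [0.8, 0.6, -2.7]
width: 17.6
clock: 6.38
eef_pos: [545.4, -132.1, 138.5]
tool_rot: [3.13, -0.549, 2.043]
force: [0.6, -0.7, -1.2]
width: 17.1
tip jig [ 47.8 -19.1  71.7] yaw,nosedown,roll [-2.5  3.1 -0.2] F [ 0.6 -0.7 -1.2] q [ 0.78  0.96 -0.73  1.49  0.16  1.22  0.58] t 6.3833
7 rows of [-0.824, -0.042, -0.359, 0.034, -0.021, -0.048]
```

```bash
python3 -m crank '[[[-0.82,-0.04,-0.4,0.03,-0.02,-0.05],[-0.82,-0.04,-0.4,0.03,-0.02,-0.05],[-0.82,-0.04,-0.36,0.03,-0.02,-0.05],[-0.82,-0.04,-0.36,0.03,-0.02,-0.05],[-0.82,-0.04,-0.36,0.03,-0.02,-0.05],[-0.82,-0.04,-0.36,0.03,-0.02,-0.05],[-0.82,-0.04,-0.36,0.03,-0.02,-0.05],[0,0,0,0,0,0]]]'
python3 - <<'E'
from h import *
from cell import ctrl
s=ctrl.read_state(); rep(s); plan(now(s),tgt(onjig(-140,30,4)))
t=snap(ctrl,"t3"); s3=snap(ctrl,"s3","scene")
T=turner(s); print("blade corners px pred")
P=[(T@[*x,1])[:3] for x in((80,30,2.5),(80,-30,2.5),(-4,30,2.5),(-4,-30,2.5))]
u=proj(t,P);v=proj(s3,P)
I=t["color"][:,:,::-1].copy(); J=s3["color"][:,:,::-1].copy()
I=cv2.resize(I[170:330,350:510],(640,640),interpolation=2)[:560]; J=cv2.resize(J[170:310,330:430],(400,560),interpolation=2)
for a in u: cv2.circle(I,tuple(int(x) for x in (a-[350,170]+.5)*4),3,(0,0,255),1)
for a in v: cv2.circle(J,tuple(int(x) for x in (a-[330,170]+.5)*4),3,(0,0,255),1)
cv2.imwrite("pics/v5.png",np.hstack([I[:,:400] if 0 else I,J])[:, :1040]); cv2.imwrite("pics/v5.png",cv2.resize(np.hstack([I,J]),(800,431)))
E
```

```text
clock: 7.05
eef_pos: [625.9, -317.9, 111.0]
tool_rot: [3.137, -0.529, 2.078]
force: [-2.0, -0.1, -1.7]
width: 17.4
tip jig [-154.9    7.    42. ] yaw,nosedown,roll [-0.2  4.2  0.2] F [-2.  -0.1 -1.7] q [ 0.77  1.19 -0.66  0.86  0.27  1.63  0.81] t 7.05
1 rows of [0.213, 0.235, 0.606, -0.011, 0.041, -0.052]
blade corners px pred
```

View pics/v5.png

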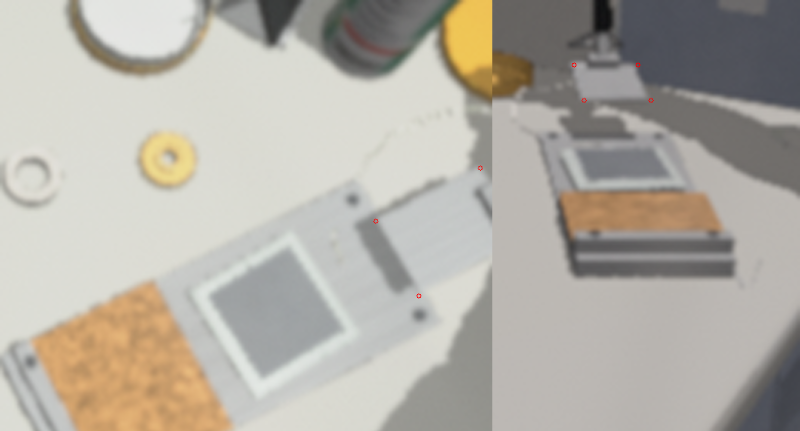

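Left half, top camera: the blade's front edge is at about (383,215)-(414,287), close to the predicted circles but seemingly a few degrees off in yaw. I'll go closer and look at that numerically.

```bash
python3 -m crank '[[[0.4,0.24,0.3,0,0.04,-0.05],[0,0,0.1,0,0,0],[0,0,0,0,0,0]]]'
python3 - <<'E'
from h import *
from cell import ctrl
s=ctrl.read_state(); rep(s)
t=snap(ctrl,"t4"); T=turner(s); J=np.linalg.inv(JIG)@T
# rectified to blade top plane in predicted turner frame, 5 px/mm: col=(x+10)*5, row=(40-y)*5
k=6;M=np.c_[T[:3,0]/k,-T[:3,1]/k,(T@[-25,45,2.5,1])[:3]]; M=np.vstack([M,[0,0,1]])
H=t["camera_matrix"]@np.c_[t["R"],t["t"]]@M
I=cv2.warpPerspective(t["color"],H,(125*k,90*k),flags=cv2.INTER_CUBIC|cv2.WARP_INVERSE_MAP)
g=cv2.createCLAHE(3,(3,3)).apply(I[...,1]); g=cv2.cvtColor(g,8)
for x,y in((80,30),(80,-30),(-4,-30),(-4,30)): cv2.circle(g,(int((x+25)*k),int((45-y)*k)),5,(0,0,255),1)
cv2.imwrite("pics/v6.png",g)
E
```

```text
clock: 7.4
eef_pos: [622.1, -291.8, 108.4]
tool_rot: [3.133, -0.542, 2.092]
force: [-0.9, -0.4, -1.7]
width: 17.3
tip jig [-129.5   -1.5   40.8] yaw,nosedown,roll [ 0.4  3.5 -0. ] F [-0.9 -0.4 -1.7] q [ 0.76  1.18 -0.67  0.93  0.26  1.59  0.79] t 7.4
```

View pics/v6.png

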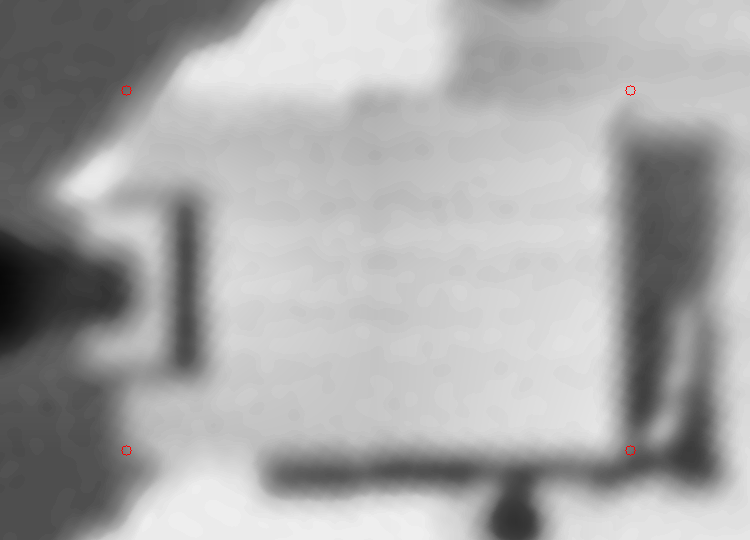

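The blade's outline agrees with the prediction to within about 2 mm, and the yaw matches. Now I'll lower it onto the bed behind the panel.

```bash
python3 -m crank '[[[-0.2,0,0.25,0,0,0],[-0.2,0,0.25,0,0,0],[-0.2,0,0.25,0,0.04,0],[0,0,0,0,0,0]]]'
python3 - <<'E'
from h import *
from cell import ctrl
s=ctrl.read_state(); rep(s)
E
python3 -m crank '[[[-0.035,0,0.057,0,0,0],[0,0,0,0,0,0]]]' ; python3 -m crank '[[[-0.017,0,0.029,0,0,0],[0,0,0,0,0,0]]]'
python3 - <<'E'
from h import *
from cell import ctrl
s=ctrl.read_state(); rep(s)
E
```

```text
clock: 7.78
eef_pos: [624.7, -295.2, 78.8]
tool_rot: [3.132, -0.545, 2.094]
force: [-0.9, 0.4, -2.1]
width: 17.5
tip jig [-133.6   -1.9   11.5] yaw,nosedown,roll [ 0.5  3.4 -0.1] F [-0.9  0.4 -2.1] q [ 0.76  1.22 -0.66  0.92  0.27  1.56  0.81] t 7.7833
clock: 7.95
eef_pos: [624.1, -295.6, 74.9]
tool_rot: [3.133, -0.546, 2.093]
force: [-0.3, -0.2, -0.7]
width: 17.1
clock: 8.12
eef_pos: [624.1, -295.7, 73.5]
tool_rot: [3.133, -0.547, 2.092]
force: [0.3, -0.0, -1.2]
width: 17.4
tip jig [-133.6   -1.2    6.4] yaw,nosedown,roll [0.5 3.3 0. ] F [ 0.3 -0.  -1.2] q [ 0.76  1.22 -0.66  0.92  0.27  1.56  0.81] t 8.1167
```

```bash
for i in 1; do python3 -m crank '[[[-0.017,0,0.029,0,0,0],[0,0,0,0,0,0]]]' ; python3 -m crank '[[[-0.017,0,0.029,0,0,0],[0,0,0,0,0,0]]]'; done
python3 - <<'E'
from h import *
from cell import ctrl
s=ctrl.read_state(); rep(s)
E
```

```text
clock: 8.28
eef_pos: [624.3, -295.8, 73.0]
tool_rot: [3.132, -0.546, 2.092]
force: [0.8, 0.3, -1.2]
width: 17.2
clock: 8.45
eef_pos: [624.6, -295.9, 73.0]
tool_rot: [3.132, -0.546, 2.093]
force: [0.8, 0.2, -0.9]
width: 17.1
tip jig [-134.    -1.7    5.8] yaw,nosedown,roll [ 0.4  3.3 -0.1] F [ 0.8  0.2 -0.9] q [ 0.76  1.22 -0.66  0.92  0.27  1.56  0.81] t 8.45
```

```bash
python3 -m crank '[[[0.134,0,0.098,0,0,0],[0.134,0,0.098,0,0,0],[0.134,0,0.098,0,0,0],[0.134,0,0.098,0,0,0],[0.134,0,0.098,0,0,0],[0.134,0,0.098,0,0,0]]]'
python3 - <<'E'
from h import *
from cell import ctrl
s=ctrl.read_state(); rep(s)
E
python3 -m crank '[[[0.134,0,0.098,0,0,0],[0.134,0,0.098,0,0,0],[0.134,0,0.098,0,0,0],[0.134,0,0.098,0,0,0]]]'
python3 - <<'E'
from h import *
from cell import ctrl
s=ctrl.read_state(); rep(s)
E
```

```text
clock: 8.95
eef_pos: [611.2, -269.7, 73.3]
tool_rot: [3.127, -0.54, 2.092]
force: [2.1, -3.8, 3.4]
width: 17.2
tip jig [-105.1   -3.6    5.4] yaw,nosedown,roll [ 0.2  3.7 -0.3] F [ 2.1 -3.8  3.4] q [ 0.77  1.18 -0.67  1.04  0.26  1.47  0.77] t 8.95
clock: 9.28
eef_pos: [603.0, -253.2, 74.0]
tool_rot: [3.122, -0.532, 2.09]
force: [3.3, -6.0, 6.5]
width: 17.3
tip jig [-87.2  -5.3   5.2] yaw,nosedown,roll [-0.   4.1 -0.5] F [ 3.3 -6.   6.5] q [ 0.78  1.15 -0.68  1.12  0.26  1.41  0.75] t 9.2833
```

```bash
python3 -m crank '[[[0.008,0.05,-0.03,0,0,0],[0,0,0,0,0,0]]]'
python3 - <<'E'
from h import *
from cell import ctrl
s=ctrl.read_state(); rep(s)
p=snap(ctrl,"t5"); X0,X1,Y0,Y1=420,620,-260,0
I=rect(p,16,X0,X1,Y0,Y1); h=cv2.cvtColor(I,cv2.COLOR_RGB2HSV)
cv2.imwrite("pics/v7.png",cv2.resize(I[:,:,::-1],None,fx=1.5,fy=1.5))
E
```

```text
clock: 9.45
eef_pos: [603.1, -251.9, 74.5]
tool_rot: [3.124, -0.532, 2.091]
force: [2.5, -3.9, 1.9]
width: 17.1
tip jig [-86.   -5.6   5.7] yaw,nosedown,roll [ 0.1  4.1 -0.4] F [ 2.5 -3.9  1.9] q [ 0.78  1.15 -0.68  1.12  0.26  1.41  0.75] t 9.45
```

View pics/v7.png

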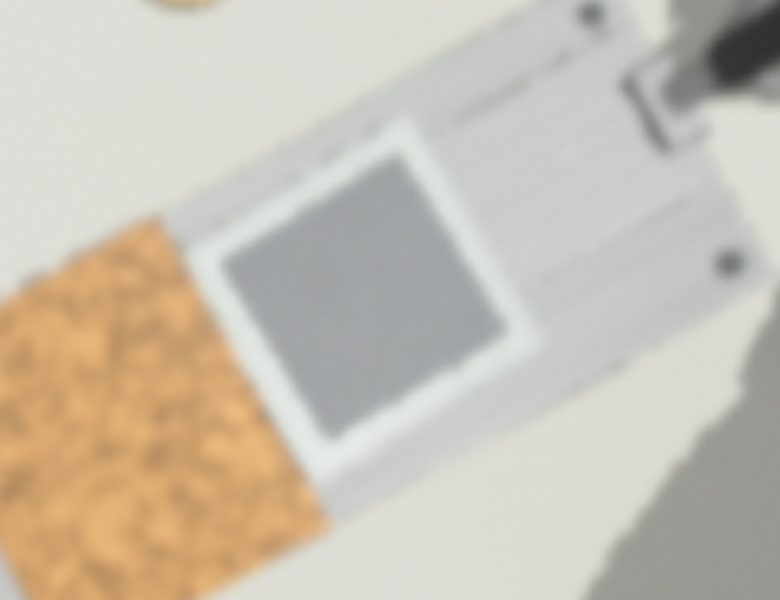

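The panel now lies square against the step, with its painted face's centre at (364,295). The block front at (650,110) puts the blade tip just under the rear bevel. I'll push on in small steps without extra pressing.

```bash
python3 -m crank '[[[0.086,0,0.05,0,0,0],[0.086,0,0.05,0,0,0],[0.086,0,0.05,0,0,0]]]'
python3 -m crank '[[[0.086,0,0.05,0,0,0],[0.086,0,0.05,0,0,0],[0.086,0,0.05,0,0,0]]]'
python3 - <<'E'
from h import *
from cell import ctrl
s=ctrl.read_state(); rep(s)
E
```

```text
clock: 9.75
eef_pos: [600.6, -246.9, 74.9]
tool_rot: [3.123, -0.527, 2.087]
force: [2.9, -3.8, 3.9]
width: 17.6
clock: 10.0
eef_pos: [597.2, -240.0, 75.2]
tool_rot: [3.121, -0.524, 2.085]
force: [2.8, -2.8, 2.3]
width: 17.5
tip jig [-73.4  -7.4   5.6] yaw,nosedown,roll [-0.4  4.5 -0.6] F [ 2.8 -2.8  2.3] q [ 0.78  1.13 -0.68  1.18  0.25  1.37  0.73] t 10.0
```

```bash
python3 -m crank '[[[0.09,-0.02,0.052,0,0,0],[0.09,-0.02,0.052,0,0,0],[0.09,-0.02,0.052,0,0,0],[0.09,-0.02,0.052,0,0,0],[0.09,-0.02,0.052,0,0,0]]]'
python3 -m crank '[[[0.09,-0.02,0.052,0,0,0],[0.09,-0.02,0.052,0,0,0],[0.09,-0.02,0.052,0,0,0],[0.09,-0.02,0.052,0,0,0],[0.09,-0.02,0.052,0,0,0],[0,0,0,0,0,0]]]'
python3 - <<'E'
from h import *
from cell import ctrl
s=ctrl.read_state(); rep(s)
E
```

```text
clock: 10.42
eef_pos: [587.0, -226.0, 75.3]
tool_rot: [3.119, -0.524, 2.085]
force: [2.5, -2.7, 2.3]
width: 17.2
clock: 10.92
eef_pos: [575.8, -211.9, 75.4]
tool_rot: [3.118, -0.524, 2.085]
force: [2.1, -1.9, 1.6]
width: 17.2
tip jig [-38.3  -2.8   5.7] yaw,nosedown,roll [-0.4  4.5 -0.7] F [ 2.1 -1.9  1.6] q [ 0.8   1.09 -0.69  1.31  0.25  1.28  0.7 ] t 10.9167
```

```bash
cat >> h.py <<'E'
def rotP(s,th,n,px=0,pz=6):
    "turn the turner nose down by th about the jig point (px,pz)"
    c=np.eye(4);c[:3,3]=px,0,pz;R=np.eye(4);R[:3,:3]=Ro.from_euler("y",th,degrees=True).as_matrix()
    Q=JIG@c; return plan(now(s),Q@R@np.linalg.inv(Q)@now(s),n)
E
python3 - <<'E'
from h import *
from cell import ctrl
s=ctrl.read_state()
rotP(s,20,6)
E
```

```text
6 rows of [0.27, 0.004, -0.181, 0.001, -0.555, -0.013]
```

```bash
python3 -m crank '[[[0.13,0,-0.09,0,-0.28,0],[0.27,0,-0.18,0,-0.55,-0.01],[0.27,0,-0.18,0,-0.55,-0.01],[0.27,0,-0.18,0,-0.55,-0.01],[0.27,0,-0.18,0,-0.55,-0.01]]]'
python3 - <<'E'
from h import *
from cell import ctrl
s=ctrl.read_state(); rep(s); rotP(s,20,6)
E
```

```text
clock: 11.33
eef_pos: [559.2, -192.0, 105.3]
tool_rot: [3.126, -0.266, 2.076]
force: [0.7, -0.8, -2.4]
width: 17.3
tip jig [-34.4   1.9   8.7] yaw,nosedown,roll [-0.7 19.3 -0.4] F [ 0.7 -0.8 -2.4] q [ 0.75  0.88 -0.65  1.59  0.34  0.99  0.54] t 11.3333
6 rows of [0.256, 0.001, -0.18, -0.004, -0.555, -0.01]
```

```bash
cat >> h.py <<'E'
def phi(f,b=None,d=39,off=0):
    "tip underside at distance d from the step's foot along the panel face at angle f, nose down b"
    f_=np.radians(f); b=f+4.5 if b is None else b
    x=-d*np.cos(f_)-off*np.sin(f_); z=6+d*np.sin(f_)-off*np.cos(f_)
    return tgt(onjig(x,z,b,0,0))
E
python3 - <<'E'
from h import *
from cell import ctrl
s=ctrl.read_state(); print(phi(25)[:3,3].round(0)); plan(now(s),phi(25),3);plan(phi(25),phi(43),6)
E
```

```text
[ 554. -175.  134.]
3 rows of [0.257, 0.042, -0.272, 0.028, -0.565, -0.032]
6 rows of [0.244, 0.001, -0.165, 0.0, -0.5, -0.004]
```

```bash
python3 -m crank '[[[0.26,0.04,-0.27,0.03,-0.56,-0.03],[0.26,0.04,-0.27,0.03,-0.56,-0.03],[0.26,0.04,-0.27,0.03,-0.56,-0.03],[0.26,0,-0.18,0,-0.5,0],[0.26,0,-0.18,0,-0.5,0],[0.26,0,-0.18,0,-0.5,0],[0,0,0,0,0,0]]]'
python3 - <<'E'
from h import *
from cell import ctrl
s=ctrl.read_state(); rep(s); plan(now(s),phi(45),4); plan(phi(45),phi(65),7)
E
```

```text
clock: 11.92
eef_pos: [531.5, -149.2, 148.1]
tool_rot: [-3.139, 0.075, 2.096]
force: [-0.0, 0.9, -1.7]
width: 17.3
tip jig [-21.3   8.5  26. ] yaw,nosedown,roll [ 1.1 38.9  0.8] F [-0.   0.9 -1.7] q [ 0.51  0.62 -0.49  1.92  0.55  0.7   0.2 ] t 11.9167
4 rows of [0.122, 0.056, -0.15, -0.021, -0.442, 0.026]
7 rows of [0.232, 0.001, -0.157, 0.0, -0.476, -0.004]
```

```bash
cat >> h.py <<'E'
def prof(ctrl,n,ys=((-42,-34),(34,42))):
    "height profile over the jig, strips beside the blade"
    for cam in("top","scene"):
        p=snap(ctrl,n+cam,cam); C=cloud(p)[p["depth"]>0]; L=(C-JIG[:3,3])@JIG[:3,:3]
        for a,b in ys:
            q=L[(L[:,1]>a)&(L[:,1]<b)]
            print(cam,a,b,[(x,int(np.median(w)) if len(w:=q[(q[:,0]>=x)&(q[:,0]<x+8)&(q[:,2]>-3)&(q[:,2]<130)][:,2])>2 else None) for x in range(-104,104,8)])
E
python3 - <<'E'
from h import *
from cell import ctrl
prof(ctrl,"p1")
E
```

```text
top -42 -34 [(-104, 5), (-96, 4), (-88, 6), (-80, None), (-72, None), (-64, 77), (-56, 77), (-48, 68), (-40, 59), (-32, 48), (-24, 36), (-16, 26), (-8, 16), (0, 17), (8, 18), (16, 17), (24, 17), (32, 16), (40, 16), (48, 16), (56, 16), (64, 17), (72, 17), (80, 17), (88, 17), (96, 23)]
top 34 42 [(-104, 5), (-96, 5), (-88, 5), (-80, None), (-72, None), (-64, 75), (-56, 77), (-48, 68), (-40, 60), (-32, 47), (-24, 37), (-16, 28), (-8, 17), (0, 17), (8, 17), (16, 18), (24, 16), (32, 17), (40, 16), (48, 16), (56, 16), (64, 17), (72, 18), (80, 17), (88, 17), (96, 19)]
scene -42 -34 [(-104, None), (-96, 8), (-88, 7), (-80, 6), (-72, None), (-64, 72), (-56, 69), (-48, 60), (-40, 52), (-32, 43), (-24, 35), (-16, 25), (-8, 19), (0, 19), (8, 20), (16, 20), (24, 19), (32, 19), (40, 19), (48, 20), (56, 19), (64, 20), (72, 19), (80, None), (88, None), (96, None)]
scene 34 42 [(-104, None), (-96, None), (-88, 78), (-80, None), (-72, None), (-64, 76), (-56, 73), (-48, 62), (-40, 53), (-32, 44), (-24, 35), (-16, 25), (-8, 21), (0, None), (8, 19), (16, 20), (24, None), (32, 20), (40, 19), (48, 19), (56, None), (64, 20), (72, 19), (80, None), (88, None), (96, None)]
```

The depth profile shows the panel propped at about 50°, with its front edge in the step's corner and its upper edge at z≈77. I'll carry on turning.

```bash
python3 - <<'E'
from h import *
from cell import ctrl
s=ctrl.read_state(); plan(now(s),phi(66,58,40,2.5),8); plan(phi(66,58,40,2.5),phi(90,70,42,2.5),8)
E
```

```text
8 rows of [0.173, 0.033, -0.159, -0.012, -0.401, 0.007]
8 rows of [0.149, 0.001, -0.111, 0.0, -0.25, -0.002]
```

```bash
python3 -m crank '[[[0.18,0.03,-0.17,-0.01,-0.4,0],[0.18,0.03,-0.17,-0.01,-0.4,0],[0.18,0.03,-0.17,-0.01,-0.4,0],[0.18,0.03,-0.17,-0.01,-0.4,0],[0.18,0.03,-0.17,-0.01,-0.4,0],[0.18,0.03,-0.17,-0.01,-0.4,0],[0.18,0.03,-0.17,-0.01,-0.4,0],[0.18,0.03,-0.17,-0.01,-0.4,0],[0,0,0,0,0,0]]]'
python3 - <<'E'
from h import *
from cell import ctrl
s=ctrl.read_state(); rep(s); prof(ctrl,"p2"); plan(now(s),phi(90,68,42,2.5))
E
```

```text
clock: 12.77
eef_pos: [507.7, -116.2, 165.3]
tool_rot: [-3.12, 0.402, 2.074]
force: [0.6, -1.0, -4.2]
width: 17.4
tip jig [-22.8  14.5  32.1] yaw,nosedown,roll [ 1.2 57.6  2.9] F [ 0.6 -1.  -4.2] q [ 0.03  0.51 -0.16  2.15  0.97  0.56 -0.46] t 12.7667
top -42 -34 [(-104, None), (-96, None), (-88, None), (-80, None), (-72, None), (-64, None), (-56, None), (-48, None), (-40, None), (-32, None), (-24, None), (-16, None), (-8, None), (0, None), (8, None), (16, None), (24, None), (32, None), (40, None), (48, None), (56, None), (64, None), (72, 16), (80, 17), (88, 17), (96, 19)]
top 34 42 [(-104, None), (-96, None), (-88, None), (-80, None), (-72, None), (-64, None), (-56, None), (-48, None), (-40, None), (-32, None), (-24, None), (-16, None), (-8, None), (0, None), (8, None), (16, None), (24, None), (32, None), (40, 17), (48, 17), (56, 16), (64, 18), (72, 19), (80, 17), (88, 17), (96, 18)]
scene -42 -34 [(-104, None), (-96, 7), (-88, 7), (-80, 7), (-72, 7), (-64, 7), (-56, 82), (-48, 79), (-40, 63), (-32, 54), (-24, 44), (-16, 29), (-8, 20), (0, None), (8, 19), (16, 19), (24, 20), (32, 20), (40, 21), (48, 20), (56, 20), (64, 20), (72, 20), (80, None), (88, None), (96, None)]
scene 34 42 [(-104, None), (-96, None), (-88, None), (-80, None), (-72, 100), (-64, 91), (-56, 86), (-48, 81), (-40, 71), (-32, 61), (-24, 41), (-16, 30), (-8, 21), (0, 19), (8, 19), (16, 20), (24, 20), (32, 19), (40, 20), (48, 19), (56, 19), (64, 19), (72, 20), (80, None), (88, None), (96, None)]
2 rows of [0.557, 0.174, -0.569, -0.162, -0.865, -0.038]
```

```bash
python3 - <<'E'
from h import *
from cell import ctrl
s=ctrl.read_state(); plan(now(s),phi(78,60,44,2.5),6); plan(phi(78,60,44,2.5),phi(95,62,46,2.5),6)
E
```

```text
6 rows of [0.062, 0.065, -0.129, -0.055, -0.066, -0.02]
6 rows of [0.08, 0.001, -0.062, 0.0, -0.056, -0.0]
```

```bash
python3 -m crank '[[[0.06,0.07,-0.13,-0.06,-0.07,-0.02],[0.06,0.07,-0.13,-0.06,-0.07,-0.02],[0.06,0.07,-0.13,-0.06,-0.07,-0.02],[0.06,0.07,-0.13,-0.06,-0.07,-0.02],[0.06,0.07,-0.13,-0.06,-0.07,-0.02],[0.06,0.07,-0.13,-0.06,-0.07,-0.02],[0,0,0,0,0,0]]]'
python3 - <<'E'
from h import *
from cell import ctrl
s=ctrl.read_state(); rep(s); prof(ctrl,"p3"); plan(now(s),phi(95,62,46,2.5),8)
E
```

```text
clock: 13.45
eef_pos: [509.5, -101.4, 182.9]
tool_rot: [3.133, 0.449, 2.073]
force: [-0.1, 0.0, -2.5]
width: 17.5
tip jig [-17.2   2.2  49.1] yaw,nosedown,roll [-0.7 60.3 -0.1] F [-0.1  0.  -2.5] q [-0.03  0.47 -0.14  2.18  1.02  0.57 -0.55] t 13.45
top -42 -34 [(-104, None), (-96, None), (-88, None), (-80, None), (-72, None), (-64, None), (-56, None), (-48, None), (-40, None), (-32, None), (-24, None), (-16, None), (-8, None), (0, None), (8, None), (16, None), (24, None), (32, None), (40, None), (48, None), (56, None), (64, None), (72, None), (80, None), (88, None), (96, None)]
top 34 42 [(-104, 6), (-96, None), (-88, None), (-80, None), (-72, None), (-64, None), (-56, None), (-48, None), (-40, None), (-32, None), (-24, None), (-16, None), (-8, None), (0, None), (8, None), (16, None), (24, None), (32, None), (40, None), (48, None), (56, None), (64, None), (72, None), (80, None), (88, 16), (96, 19)]
scene -42 -34 [(-104, 8), (-96, None), (-88, 8), (-80, 8), (-72, 9), (-64, 8), (-56, 8), (-48, 7), (-40, None), (-32, 84), (-24, 82), (-16, 57), (-8, 31), (0, 19), (8, 19), (16, 20), (24, None), (32, 18), (40, None), (48, 19), (56, 19), (64, 19), (72, 20), (80, None), (88, None), (96, None)]
scene 34 42 [(-104, None), (-96, None), (-88, None), (-80, None), (-72, None), (-64, None), (-56, None), (-48, None), (-40, None), (-32, None), (-24, 88), (-16, 66), (-8, 35), (0, 22), (8, 20), (16, 19), (24, 20), (32, 20), (40, 19), (48, 19), (56, 19), (64, 18), (72, 19), (80, None), (88, None), (96, None)]
8 rows of [0.079, 0.01, -0.054, -0.005, -0.036, -0.012]
```

```bash
python3 -m crank '[[[0.08,0.01,-0.055,0,-0.04,-0.01],[0.08,0.01,-0.055,0,-0.04,-0.01],[0.08,0.01,-0.055,0,-0.04,-0.01],[0.08,0.01,-0.055,0,-0.04,-0.01],[0.08,0.01,-0.055,0,-0.04,-0.01],[0.08,0.01,-0.055,0,-0.04,-0.01],[0.08,0.01,-0.055,0,-0.04,-0.01],[0.08,0.01,-0.05,0,-0.04,-0.01],[0,0,0,0,0,0]]]'
python3 - <<'E'
from h import *
from cell import ctrl
s=ctrl.read_state(); rep(s); prof(ctrl,"p4"); plan(now(s),phi(110,62,48,2.5),8)
E
```

```text
clock: 14.3
eef_pos: [499.8, -77.5, 185.9]
tool_rot: [3.137, 0.484, 2.083]
force: [-0.3, 0.2, -0.9]
width: 17.4
tip jig [ 3.6 -0.6 51.9] yaw,nosedown,roll [ 0.1 62.3  0.3] F [-0.3  0.2 -0.9] q [-0.12  0.46 -0.13  2.21  1.07  0.6  -0.66] t 14.3
top -42 -34 [(-104, None), (-96, 5), (-88, 4), (-80, 4), (-72, None), (-64, None), (-56, None), (-48, None), (-40, None), (-32, None), (-24, None), (-16, None), (-8, None), (0, None), (8, None), (16, None), (24, None), (32, None), (40, None), (48, None), (56, None), (64, None), (72, None), (80, None), (88, None), (96, None)]
top 34 42 [(-104, 5), (-96, 5), (-88, 4), (-80, 4), (-72, 6), (-64, 4), (-56, 5), (-48, None), (-40, None), (-32, None), (-24, None), (-16, None), (-8, None), (0, None), (8, None), (16, None), (24, None), (32, None), (40, None), (48, None), (56, None), (64, None), (72, None), (80, None), (88, None), (96, None)]
scene -42 -34 [(-104, 9), (-96, None), (-88, 7), (-80, None), (-72, 8), (-64, None), (-56, 7), (-48, None), (-40, None), (-32, None), (-24, 27), (-16, 28), (-8, 27), (0, 26), (8, 28), (16, 27), (24, 26), (32, 28), (40, 26), (48, 28), (56, 25), (64, 19), (72, 20), (80, None), (88, None), (96, None)]
scene 34 42 [(-104, 8), (-96, 8), (-88, 8), (-80, None), (-72, None), (-64, None), (-56, None), (-48, None), (-40, None), (-32, None), (-24, None), (-16, 28), (-8, 29), (0, 30), (8, 30), (16, 29), (24, 30), (32, 29), (40, 30), (48, 29), (56, 25), (64, 22), (72, 19), (80, None), (88, None), (96, None)]
8 rows of [0.036, -0.004, -0.019, -0.004, 0.007, -0.001]
```

The profile shows the panel flat on the deck (x≈-24 to 62, top z≈28), so the flip worked. Next I'll retract the blade to behind the panel and level it.

```bash
python3 - <<'E'
from h import *
from cell import ctrl
s=ctrl.read_state(); A=now(s); r,n=plan(A,tgt(onjig(-75,50,4)),16); T=A.copy(); Gi=np.linalg.inv(np.load("G.npy"))
for k in range(n):
    T[:3,3]+=T[:3,:3]@r[:3]*30; T[:3,:3]=T[:3,:3]@Ro.from_rotvec(np.radians(r[3:]*6)).as_matrix()
    if k%2: print((np.linalg.inv(JIG)@T@Gi@[80,0,0,1])[:3].round(0),(np.linalg.inv(JIG)@T)[:3,3].round(0))
E
```

```text
16 rows of [-0.414, -0.002, 0.15, -0.002, 0.608, 0.003]
[-6. -0. 56.] [-26.  -4. 189.]
[-16.  -0.  59.] [-52.  -4. 188.]
[-26.  -0.  61.] [-78.  -4. 184.]
[-36.  -0.  61.] [-103.   -4.  177.]
[-46.  -0.  60.] [-128.   -3.  167.]
[-56.  -0.  58.] [-151.   -3.  153.]
[-66.  -0.  55.] [-171.   -3.  137.]
[-75.   0.  50.] [-190.   -3.  119.]
```

```bash
python3 -m crank '[[[-0.3,0,-0.1,0,0,0],[-0.41,0,0.15,0,0.6,0],[-0.41,0,0.15,0,0.6,0],[-0.41,0,0.15,0,0.6,0],[-0.41,0,0.15,0,0.6,0],[-0.41,0,0.15,0,0.6,0],[-0.41,0,0.15,0,0.6,0],[-0.41,0,0.15,0,0.6,0],[-0.41,0,0.15,0,0.6,0]]]'
python3 - <<'E'
from h import *
from cell import ctrl
s=ctrl.read_state(); rep(s); plan(now(s),tgt(onjig(-75,50,4)),9)
E
```

```text
clock: 15.15
eef_pos: [555.7, -170.6, 184.5]
tool_rot: [3.135, -0.042, 2.102]
force: [1.0, 0.8, -1.1]
width: 17.0
tip jig [-38.   -2.5  69.7] yaw,nosedown,roll [ 1.1 32.2  0.1] F [ 1.   0.8 -1.1] q [ 0.6   0.64 -0.53  1.73  0.35  0.89  0.46] t 15.15
9 rows of [-0.364, -0.019, 0.158, -0.007, 0.521, 0.023]
```

```bash
python3 -m crank '[[[-0.36,-0.02,0.16,0,0.52,0.02],[-0.36,-0.02,0.16,0,0.52,0.02],[-0.36,-0.02,0.16,0,0.52,0.02],[-0.36,-0.02,0.16,0,0.52,0.02],[-0.36,-0.02,0.16,0,0.52,0.02],[-0.36,-0.02,0.16,0,0.52,0.02],[-0.36,-0.02,0.16,0,0.52,0.02],[-0.36,-0.02,0.16,0,0.52,0.02],[-0.36,-0.02,0.16,0,0.52,0.02],[0,0,0,0,0,0]]]'
python3 - <<'E'
from h import *
from cell import ctrl
s=ctrl.read_state(); rep(s)
p=snap(ctrl,"t6"); q=snap(ctrl,"s6","scene")
I=rect(p,28,380,620,-260,60); I=cv2.resize(I[:,:,::-1],None,fx=1.2,fy=1.2)
T=turner(s); 
for x in((80,30,2.5),(80,-30,2.5),(-4,30,2.5),(-4,-30,2.5)):
    u=proj(p,(T@[*x,1])[:3])[0]; w=pix2w(p,u,28); cv2.circle(I,(int((60-w[1])*2.4),int((620-w[0])*2.4)),3,(0,0,255),1)
cv2.imwrite("pics/v8.png",I)
C=cloud(p)[p["depth"]>0]; L=(C-JIG[:3,3])@JIG[:3,:3]
for y in(-40,-20,0,20,40): 
    m=L[(abs(L[:,1]-y)<5)]; print(y,[(x,int(np.median(w)) if len(w:=m[(m[:,0]>=x)&(m[:,0]<x+5)][:,2])>1 else None) for x in range(-40,85,5)])
E
```

```text
clock: 15.98
eef_pos: [588.5, -266.8, 108.0]
tool_rot: [-3.133, -0.551, 2.059]
force: [-1.3, -1.6, -3.1]
width: 16.9
tip jig [-90.6  13.7  41.5] yaw,nosedown,roll [-0.9  3.   0.8] F [-1.3 -1.6 -3.1] q [ 0.77  1.1  -0.58  1.11  0.17  1.47  0.79] t 15.9833
-40 [(-40, 6), (-35, 5), (-30, 25), (-25, 25), (-20, 25), (-15, 25), (-10, 26), (-5, 25), (0, 25), (5, 25), (10, 25), (15, 26), (20, 25), (25, 24), (30, 25), (35, 25), (40, 25), (45, 25), (50, 25), (55, 25), (60, 23), (65, 16), (70, 17), (75, 16), (80, 17)]
-20 [(-40, 4), (-35, 5), (-30, 23), (-25, 26), (-20, 26), (-15, 26), (-10, 27), (-5, 27), (0, 27), (5, 28), (10, 27), (15, 27), (20, 27), (25, 27), (30, 27), (35, 27), (40, 28), (45, 28), (50, 28), (55, 25), (60, 23), (65, 17), (70, 17), (75, 16), (80, 17)]
0 [(-40, 5), (-35, 4), (-30, 23), (-25, 26), (-20, 27), (-15, 27), (-10, 26), (-5, 27), (0, 26), (5, 27), (10, 27), (15, 26), (20, 26), (25, 26), (30, 27), (35, 25), (40, 27), (45, 27), (50, 26), (55, 28), (60, 24), (65, 19), (70, 17), (75, 16), (80, 17)]
20 [(-40, 6), (-35, 5), (-30, 24), (-25, 25), (-20, 26), (-15, 27), (-10, 26), (-5, 26), (0, 27), (5, 26), (10, 26), (15, 27), (20, 26), (25, 26), (30, 26), (35, 26), (40, 27), (45, 27), (50, 27), (55, 26), (60, 24), (65, 18), (70, 17), (75, 17), (80, 17)]
40 [(-40, 5), (-35, 6), (-30, 25), (-25, 25), (-20, 26), (-15, 27), (-10, 27), (-5, 25), (0, 26), (5, 25), (10, 24), (15, 26), (20, 27), (25, 27), (30, 26), (35, 26), (40, 27), (45, 26), (50, 26), (55, 26), (60, 23), (65, 17), (70, 17), (75, 16), (80, 18)]
```

View pics/v8.png

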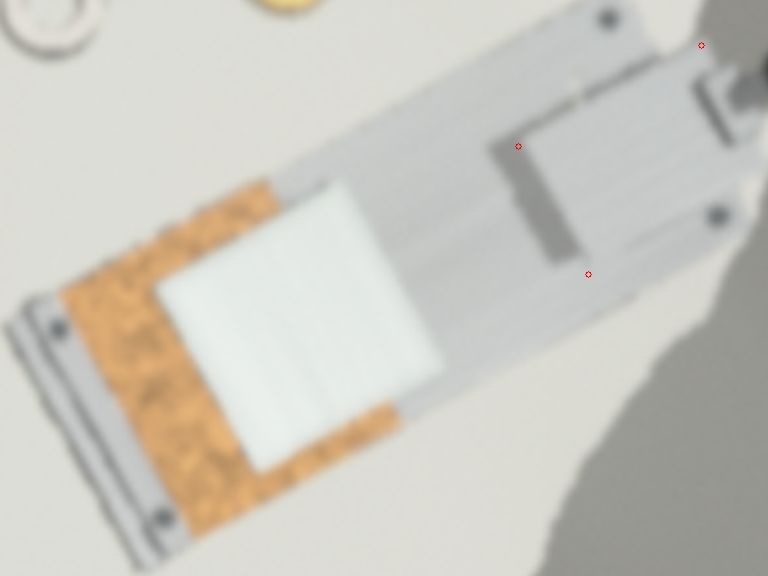

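The picture shows the panel bare face up and square on the deck, centred near (300,327), which is jig x≈20, y≈4. The blade is behind it at (527,138)-(588,260). I'll touch the bed for a height reference.

```bash
python3 -m crank '[[[-0.19,0.06,0.31,0,-0.06,0.05],[-0.19,0.06,0.31,0,-0.06,0.05],[-0.18,0.06,0.29,-0.05,0,0.05],[0,0,0,0,0,0]]]'
python3 -m crank '[[[-0.017,0,0.029,0,0,0],[0,0,0,0,0,0]]]'; 
python3 - <<'E'
from h import *
from cell import ctrl
s=ctrl.read_state(); rep(s)
E
```

```text
clock: 16.42
eef_pos: [596.1, -257.9, 82.2]
tool_rot: [-3.138, -0.529, 2.052]
force: [-0.5, -1.3, -2.4]
width: 17.3
clock: 16.58
eef_pos: [596.1, -256.3, 81.7]
tool_rot: [-3.138, -0.529, 2.055]
force: [0.2, 0.1, -2.6]
width: 16.9
tip jig [-86.6   1.   12.7] yaw,nosedown,roll [-1.3  4.3  0.6] F [ 0.2  0.1 -2.6] q [ 0.75  1.11 -0.58  1.14  0.18  1.4   0.78] t 16.5833
```

```bash
python3 -m crank '[[[-0.07,0,0.114,0.1,0,-0.22],[0,0,0,0,0,0]]]'; python3 -m crank '[[[-0.017,0,0.029,0,0,0],[0,0,0,0,0,0]]]'; python3 -m crank '[[[-0.017,0,0.029,0,0,0],[0,0,0,0,0,0]]]'
python3 - <<'E'
from h import *
from cell import ctrl
s=ctrl.read_state(); rep(s)
E
```

```text
clock: 16.75
eef_pos: [596.5, -256.2, 78.5]
tool_rot: [3.141, -0.528, 2.085]
force: [0.5, 0.0, -1.8]
width: 17.5
clock: 16.92
eef_pos: [597.0, -256.1, 77.8]
tool_rot: [3.14, -0.527, 2.086]
force: [0.6, 0.6, -1.7]
width: 17.5
clock: 17.08
eef_pos: [597.3, -256.2, 77.3]
tool_rot: [3.14, -0.527, 2.086]
force: [0.4, 0.1, -0.9]
width: 17.3
tip jig [-87.4   2.8   7.9] yaw,nosedown,roll [0.3 4.4 0.3] F [ 0.4  0.1 -0.9] q [ 0.75  1.12 -0.58  1.13  0.19  1.4   0.8 ] t 17.0833
```

```bash
python3 -m crank '[[[-0.017,0,0.029,0,0,0],[0,0,0,0,0,0]]]'; python3 -m crank '[[[-0.025,0,0.043,0,0,0],[0,0,0,0,0,0]]]'
python3 - <<'E'
from h import *
from cell import ctrl
s=ctrl.read_state(); rep(s)
E
```

```text
clock: 17.25
eef_pos: [597.4, -256.5, 77.0]
tool_rot: [3.139, -0.527, 2.086]
force: [-0.1, 0.7, -1.1]
width: 17.3
clock: 17.42
eef_pos: [597.5, -256.6, 76.7]
tool_rot: [3.139, -0.528, 2.086]
force: [-0.1, 0.7, 0.6]
width: 17.3
tip jig [-87.7   2.6   7.5] yaw,nosedown,roll [0.3 4.3 0.3] F [-0.1  0.7  0.6] q [ 0.75  1.12 -0.58  1.13  0.19  1.4   0.8 ] t 17.4167
```

```bash
python3 -m crank '[[[0.14,0,-0.23,0,0,0],[0.14,0,-0.225,0,0,0],[0.286,0,0.172,0,0,0],[0.286,0,0.172,0,0,0],[0.286,0,0.172,0,0,0],[0,0,0,0,0,0]]]'
python3 - <<'E'
from h import *
from cell import ctrl
s=ctrl.read_state(); rep(s)
E
```

```text
clock: 17.92
eef_pos: [582.9, -230.2, 94.0]
tool_rot: [3.138, -0.524, 2.085]
force: [-0.2, 1.5, -2.2]
width: 17.1
tip jig [-57.8   2.2  24.2] yaw,nosedown,roll [0.2 4.6 0.2] F [-0.2  1.5 -2.2] q [ 0.75  1.07 -0.59  1.23  0.17  1.35  0.77] t 17.9167
```

```bash
python3 -m crank '[[[0.158,0,0.124,0,0,0],[0.166,0,0.105,0,-0.03,0],[0.166,0,0.105,0,0,0],[0,0,0,0,0,0]]]'
python3 - <<'E'
from h import *
from cell import ctrl
s=ctrl.read_state(); rep(s)
E
```

```text
clock: 18.25
eef_pos: [574.4, -214.7, 93.2]
tool_rot: [3.137, -0.517, 2.085]
force: [-0.8, 0.5, -1.7]
width: 17.2
tip jig [-40.6   1.8  22.7] yaw,nosedown,roll [0.1 4.9 0.2] F [-0.8  0.5 -1.7] q [ 0.75  1.05 -0.6   1.3   0.17  1.3   0.75] t 18.25
```

```bash
python3 -m crank '[[[0.135,0,0.05,0,0,0],[0.12,0,0.07,0,0,0],[0.12,0,0.07,0,0,0],[0.12,0,0.07,0,0,0]]]'
python3 - <<'E'
from h import *
from cell import ctrl
s=ctrl.read_state(); rep(s)
E
python3 -m crank '[[[0.12,0,0.07,0,0,0],[0.12,0,0.07,0,0,0],[0.12,0,0.07,0,0,0],[0.12,0,0.07,0,0,0]]]'
python3 - <<'E'
from h import *
from cell import ctrl
s=ctrl.read_state(); rep(s)
E
```

```text
clock: 18.58
eef_pos: [566.1, -200.2, 93.4]
tool_rot: [3.137, -0.516, 2.083]
force: [-0.4, -0.1, -1.9]
width: 16.8
tip jig [-24.    1.8  22.8] yaw,nosedown,roll [0.  5.  0.2] F [-0.4 -0.1 -1.9] q [ 0.75  1.03 -0.6   1.35  0.17  1.26  0.73] t 18.5833
clock: 18.92
eef_pos: [559.0, -187.2, 93.7]
tool_rot: [3.135, -0.509, 2.081]
force: [1.7, -3.4, 1.1]
width: 17.1
tip jig [-9.7  1.2 22.3] yaw,nosedown,roll [-0.1  5.4  0.1] F [ 1.7 -3.4  1.1] q [ 0.75  1.01 -0.61  1.4   0.16  1.22  0.72] t 18.9167
```

```bash
python3 -m crank '[[[0.12,0,0.05,0,0.02,0],[0.12,0,0.055,0,0.02,0],[0.12,0,0.055,0,0.02,0]]]'
python3 - <<'E'
from h import *
from cell import ctrl
s=ctrl.read_state(); rep(s)
p=snap(ctrl,"t7"); C=cloud(p)[p["depth"]>0]; L=(C-JIG[:3,3])@JIG[:3,:3]
for y in(-36,0,36): 
    m=L[(abs(L[:,1]-y)<5)]; print(y,[(x,int(np.median(w)) if len(w:=m[(m[:,0]>=x)&(m[:,0]<x+5)][:,2])>1 else None) for x in range(-30,105,5)])
E
```

```text
clock: 19.17
eef_pos: [552.5, -176.0, 94.5]
tool_rot: [3.136, -0.515, 2.081]
force: [0.5, -1.5, -2.4]
width: 17.0
tip jig [ 3.7  1.4 23.8] yaw,nosedown,roll [-0.1  5.1  0.1] F [ 0.5 -1.5 -2.4] q [ 0.75  1.   -0.61  1.43  0.16  1.21  0.71] t 19.1667
-36 [(-30, 4), (-25, 5), (-20, 5), (-15, 5), (-10, 5), (-5, 21), (0, 25), (5, 27), (10, 25), (15, 25), (20, 27), (25, 26), (30, 27), (35, 25), (40, 25), (45, 26), (50, 27), (55, 26), (60, 25), (65, 27), (70, 27), (75, 27), (80, 27), (85, 25), (90, 17), (95, 17), (100, 27)]
0 [(-30, 27), (-25, 27), (-20, 25), (-15, 24), (-10, 24), (-5, 23), (0, 26), (5, 26), (10, 26), (15, 26), (20, 25), (25, 28), (30, 27), (35, 28), (40, 28), (45, 27), (50, 28), (55, 28), (60, 28), (65, 27), (70, 26), (75, 27), (80, 27), (85, 25), (90, 17), (95, 17), (100, 26)]
36 [(-30, 7), (-25, 5), (-20, 5), (-15, 5), (-10, 5), (-5, 7), (0, 24), (5, 28), (10, 27), (15, 27), (20, 28), (25, 26), (30, 28), (35, 27), (40, 27), (45, 26), (50, 26), (55, 26), (60, 27), (65, 26), (70, 27), (75, 25), (80, 27), (85, 25), (90, 18), (95, 16), (100, 26)]
```

```bash
python3 -m crank '[[[0.08,0,0.045,0,0,0],[0.08,0,0.045,0,0,0],[0.07,0,0.04,0,0,0]]]'
python3 - <<'E'
from h import *
from cell import ctrl
s=ctrl.read_state(); rep(s)
E
python3 -m crank '[[[0.06,0,0.032,0,0,0],[0.06,0,0.032,0,0,0]]]'
python3 - <<'E'
from h import *
from cell import ctrl
s=ctrl.read_state(); rep(s)
E
```

```text
clock: 19.47
eef_pos: [548.1, -168.0, 94.7]
tool_rot: [3.135, -0.515, 2.081]
force: [0.9, -1.7, -1.5]
width: 17.3
tip jig [12.9  1.3 24. ] yaw,nosedown,roll [-0.1  5.   0.1] F [ 0.9 -1.7 -1.5] q [ 0.75  0.99 -0.61  1.46  0.15  1.19  0.7 ] t 19.4667
clock: 19.63
eef_pos: [547.2, -165.9, 95.0]
tool_rot: [3.134, -0.511, 2.081]
force: [4.4, -8.5, 4.4]
width: 17.0
tip jig [14.9  0.9 23.9] yaw,nosedown,roll [-0.2  5.3  0.1] F [ 4.4 -8.5  4.4] q [ 0.75  0.99 -0.61  1.47  0.15  1.18  0.7 ] t 19.6333
```

The force jumped to about 10 N, so the panel has reached the fence. I'll back off and check.

```bash
python3 -m crank '[[[-0.1,0,-0.06,0,0,0],[-0.3,0,-0.18,0,0,0],[-0.6,0,-0.4,0,0,0],[-0.6,0,-0.5,0,0,0],[0,0,-0.4,0,0,0],[0,0,0,0,0,0]]]'
python3 - <<'E'
from h import *
from cell import ctrl
s=ctrl.read_state(); rep(s)
p=snap(ctrl,"t8"); X0,X1,Y0,Y1=370,570,-160,80
I=rect(p,27,X0,X1,Y0,Y1); h=cv2.cvtColor(I,cv2.COLOR_RGB2HSV)
cv2.imwrite("pics/v9.png",cv2.resize(I[:,:,::-1],None,fx=1.6,fy=1.6))
C=cloud(p)[p["depth"]>0]; L=(C-JIG[:3,3])@JIG[:3,:3]
for y in(-36,0,36): 
    m=L[(abs(L[:,1]-y)<5)]; print(y,[(x,int(np.median(w)) if len(w:=m[(m[:,0]>=x)&(m[:,0]<x+3)][:,2])>1 else None) for x in [*range(-2,20,3),*range(80,120,3)]])
E
```

```text
clock: 20.13
eef_pos: [576.5, -219.0, 112.4]
tool_rot: [3.137, -0.523, 2.085]
force: [0.9, 0.8, -1.6]
width: 17.1
tip jig [-45.    2.2  42.6] yaw,nosedown,roll [0.2 4.6 0.2] F [ 0.9  0.8 -1.6] q [ 0.75  1.03 -0.6   1.27  0.16  1.35  0.75] t 20.1333
-36 [(-2, 17), (1, 17), (4, 17), (7, 17), (10, 24), (13, 26), (16, 26), (19, 26), (80, 25), (83, 26), (86, 27), (89, 24), (92, 26), (95, 25), (98, 24), (101, 27), (104, 27), (107, 27), (110, 26), (113, 24), (116, 14), (119, 14)]
0 [(-2, 17), (1, 16), (4, 16), (7, 18), (10, 24), (13, 26), (16, 27), (19, 27), (80, 27), (83, 27), (86, 28), (89, 28), (92, 27), (95, 26), (98, 24), (101, 26), (104, 25), (107, 26), (110, 26), (113, 24), (116, 14), (119, 12)]
36 [(-2, 15), (1, 17), (4, 16), (7, 17), (10, 23), (13, 26), (16, 27), (19, 27), (80, 28), (83, 27), (86, 26), (89, 24), (92, 28), (95, 25), (98, 25), (101, 28), (104, 27), (107, 26), (110, 27), (113, 27), (116, 14), (119, 15)]
```

View pics/v9.png

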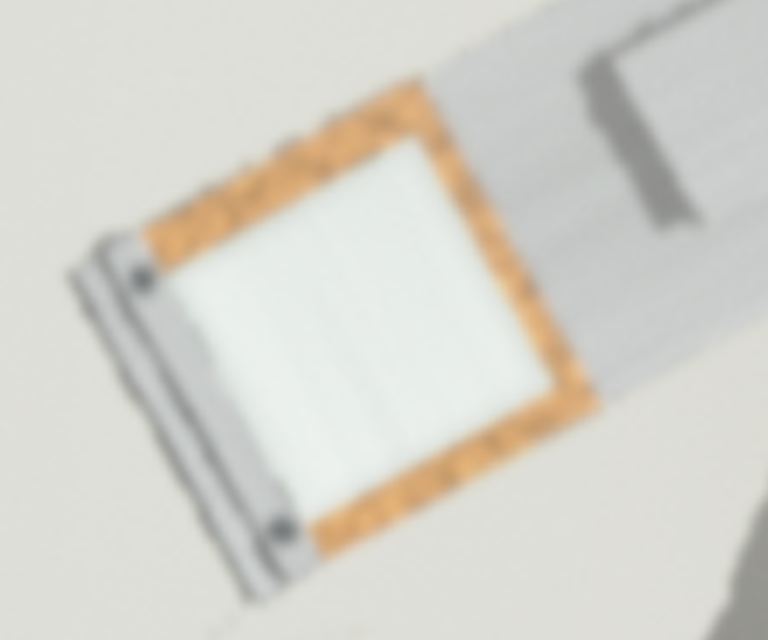

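The panel sits square against the fence with no cork visible between them, and a cork strip is free at the step side. Now I'll return the turner to its bare desk spot.

```bash
python3 -m crank '[[[0.3,0,-0.5,0,0,0],[0.4,0,-0.7,0,0,0],[0.4,0,-0.7,0,0,0],[0,0,0,0,0,0]]]'
python3 - <<'E'
from h import *
from cell import ctrl
s=ctrl.read_state(); rep(s); U=TUR.copy(); U[2,3]=60; r,n=plan(now(s),tgt(U),14); T=now(s); Gi=np.linalg.inv(np.load("G.npy"))
for k in range(n):
    T[:3,3]+=T[:3,:3]@r[:3]*30; T[:3,:3]=T[:3,:3]@Ro.from_rotvec(np.radians(r[3:]*6)).as_matrix()
    if k%3==1: print((T@Gi@[80,0,0,1])[:3].round(0),(T)[:3,3].round(0))
E
```

```text
clock: 20.52
eef_pos: [571.4, -213.4, 179.0]
tool_rot: [-3.139, -0.536, 2.088]
force: [1.4, 0.3, -0.9]
width: 17.4
tip jig [-36.7   5.  110.7] yaw,nosedown,roll [0.5 3.9 0.5] F [ 1.4  0.3 -0.9] q [ 0.76  0.96 -0.62  1.24  0.13  1.45  0.74] t 20.5167
14 rows of [0.744, 0.109, 0.64, -0.084, 0.045, 0.119]
[491. -59. 102.] [ 549. -160.  169.]
[464.  26.  89.] [518. -78. 155.]
[442. 113.  78.] [491.   6. 142.]
[423. 201.  68.] [467.  91. 131.]
[408. 290.  60.] [448. 177. 120.]
```

```bash
python3 -m crank '[[[0.74,0.11,0.62,-0.08,0.04,0.12],[0.74,0.11,0.62,-0.08,0.04,0.12],[0.74,0.11,0.62,-0.08,0.04,0.12],[0.74,0.11,0.62,-0.08,0.04,0.12],[0.74,0.11,0.62,-0.08,0.04,0.12],[0.74,0.11,0.62,-0.08,0.04,0.12],[0.74,0.11,0.62,-0.08,0.04,0.12],[0.74,0.11,0.62,-0.08,0.04,0.12],[0.74,0.11,0.62,-0.08,0.04,0.12],[0.74,0.11,0.62,-0.08,0.04,0.12],[0.74,0.11,0.62,-0.08,0.04,0.12]]]'
python3 - <<'E'
from h import *
from cell import ctrl
s=ctrl.read_state(); rep(s); U=TUR.copy(); U[2,3]=40; plan(now(s),tgt(U))
E
```

```text
clock: 21.43
eef_pos: [458.9, 100.2, 136.5]
tool_rot: [-3.14, -0.58, 1.912]
force: [0.6, -0.5, -1.6]
width: 17.6
tip jig [293.6 -71.7  73.4] yaw,nosedown,roll [-9.5  1.3  0.5] F [ 0.6 -0.5 -1.6] q [ 0.56  0.79 -0.72  1.97 -0.1   0.72  0.38] t 21.4333
3 rows of [0.483, 0.158, 0.805, -0.09, 0.075, 0.085]
```

```bash
python3 -m crank '[[[0.48,0.15,0.75,-0.09,0.11,0.08],[0.48,0.15,0.75,-0.09,0.11,0.08],[0.48,0.15,0.75,-0.09,0.11,0.08],[0,0,0,0,0,0]]]'
python3 - <<'E'
from h import *
from cell import ctrl
s=ctrl.read_state(); T=turner(s); e=Ro.from_matrix(T[:3,:3]).as_euler("ZYX",degrees=True); print(e.round(1),T[:3,3].round(1),(T@[80,0,0,1])[:3].round(1),(T@[-52,0,0,1])[:3].round(1),s["force"])
U=TUR.copy(); U[2,3]=8; plan(now(s),tgt(pitch(U,-.8)),2)
E
```

```text
clock: 21.77
eef_pos: [437.6, 184.7, 106.9]
tool_rot: [3.137, -0.62, 1.89]
force: [-0.8, 0.2, -1.4]
width: 17.1
[108.4  -0.9   0.2] [421.5 222.1  47.1] [396.2 298.   48.5] [437.9 172.8  46.3] [-0.76418984  0.16935089 -1.39979938]
2 rows of [-0.53, 0.117, 0.422, -0.048, -0.013, 0.04]
```

```bash
python3 -m crank '[[[-0.36,0,0.5,0,0,0],[-0.36,0,0.5,0,0,0],[0,0,0,0,0,0]]]'
python3 -m crank '[[[-0.06,0,0.08,0,0,0],[0,0,0,0,0,0]]]'
python3 -m crank '[[[-0.04,0,0.054,0,0,0],[0,0,0,0,0,0]]]'
python3 - <<'E'
from h import *
from cell import ctrl
s=ctrl.read_state(); T=turner(s); e=Ro.from_matrix(T[:3,:3]).as_euler("ZYX",degrees=True); print(e.round(1),T[:3,3].round(1),(T@[80,0,0,1])[:3].round(1),(T@[-52,0,0,1])[:3].round(1),s["force"],s["torque"])
E
```

```text
clock: 22.02
eef_pos: [434.1, 187.1, 70.5]
tool_rot: [3.139, -0.621, 1.897]
force: [0.6, 0.4, -2.0]
width: 17.4
clock: 22.18
eef_pos: [433.0, 187.1, 68.3]
tool_rot: [3.141, -0.622, 1.896]
force: [0.1, -0.0, -1.9]
width: 17.2
clock: 22.35
eef_pos: [433.5, 186.8, 67.5]
tool_rot: [3.14, -0.621, 1.897]
force: [0.6, 0.4, -1.5]
width: 17.4
[108.9  -1.    0.3] [416.9 224.1   7.9] [391.  299.8   9.3] [433.7 174.9   6.9] [ 0.55411301  0.36814039 -1.47579523] [-0.84735615 -0.30185372 -0.00172267]
```

```bash
python3 -m crank '[[[-0.08,0,0.11,0,0,0],[0,0,0,0,0,0]]]'
python3 -m crank '[[[-0.05,0,0.07,0,0,0],[0,0,0,0,0,0]]]'
python3 -m crank '[[[-0.05,0,0.07,0,0,0],[0,0,0,0,0,0]]]'
python3 - <<'E'
from h import *
from cell import ctrl
s=ctrl.read_state(); T=turner(s); e=Ro.from_matrix(T[:3,:3]).as_euler("ZYX",degrees=True); print(e.round(1),T[:3,3].round(1),(T@[80,0,0,1])[:3].round(1),(T@[-52,0,0,1])[:3].round(1),s["force"],s["torque"])
E
```

```text
clock: 22.52
eef_pos: [434.4, 186.4, 64.2]
tool_rot: [3.137, -0.62, 1.897]
force: [-0.2, -0.3, -1.2]
width: 17.1
clock: 22.68
eef_pos: [434.9, 186.1, 61.7]
tool_rot: [3.136, -0.619, 1.897]
force: [-0.3, -0.7, -2.0]
width: 17.4
clock: 22.85
eef_pos: [435.5, 186.3, 60.9]
tool_rot: [3.136, -0.621, 1.897]
force: [0.4, -0.0, -1.7]
width: 17.0
[ 1.087e+02 -1.000e+00  1.000e-01] [419.2 223.7   1.2] [393.5 299.5   2.5] [4.359e+02 1.745e+02 3.000e-01] [ 0.38914561 -0.02704256 -1.73385068] [-0.81293892 -0.23761061  0.03021539]
```

```bash
python3 -m crank '[[[-0.03,0,0.04,0,0,0],[0,0,0,0,0,0]]]'
python3 -m crank '[[[-0.03,0,0.04,0,0,0],[0,0,0,0,0,0]]]'
python3 - <<'E'
from h import *
from cell import ctrl
s=ctrl.read_state(); T=turner(s); e=Ro.from_matrix(T[:3,:3]).as_euler("ZYX",degrees=True); print(e.round(1),T[:3,3].round(1),(T@[80,0,0,1])[:3].round(1),(T@[-52,0,0,1])[:3].round(1),s["force"],s["torque"])
E
```

```text
clock: 23.02
eef_pos: [435.9, 186.4, 60.8]
tool_rot: [3.135, -0.621, 1.897]
force: [-0.3, -0.8, -2.2]
width: 17.6
clock: 23.18
eef_pos: [436.4, 186.4, 60.7]
tool_rot: [3.135, -0.622, 1.897]
force: [-0.4, 0.9, -2.2]
width: 17.0
[ 1.087e+02 -1.100e+00  1.000e-01] [420.1 223.9   1.1] [394.5 299.6   2.6] [4.368e+02 1.746e+02 2.000e-01] [-0.43687562  0.9072241  -2.22898259] [-0.79034442 -0.2944578  -0.01776254]
```

```bash
python3 -m crank '[[[-0.06,0,0.08,0,0,0],[0,0,0,0,0,0]]]'
python3 -m crank '[[[-0.06,0,0.08,0,0,0],[0,0,0,0,0,0]]]'
python3 - <<'E'
from h import *
from cell import ctrl
s=ctrl.read_state(); T=turner(s); e=Ro.from_matrix(T[:3,:3]).as_euler("ZYX",degrees=True); print(e.round(1),T[:3,3].round(1),(T@[80,0,0,1])[:3].round(1),(T@[-52,0,0,1])[:3].round(1),s["force"],s["torque"])
E
```

```text
clock: 23.35
eef_pos: [437.2, 186.2, 61.1]
tool_rot: [3.134, -0.623, 1.897]
force: [-0.3, -0.1, -1.4]
width: 17.1
clock: 23.52
eef_pos: [438.3, 186.2, 61.0]
tool_rot: [3.132, -0.624, 1.897]
force: [-0.6, -0.3, -1.8]
width: 17.5
[108.6  -1.2  -0. ] [422.1 223.9   1.4] [396.6 299.7   3.1] [4.388e+02 1.747e+02 3.000e-01] [-0.64279592 -0.32854878 -1.755456  ] [-0.83942557 -0.25601816  0.05366135]
```

```bash
python3 - <<'E'
from h import *
from cell import ctrl
s=ctrl.read_state(); print(np.round(s["qpos"],3),np.round(s["tau"],2),s["force"])
p=snap(ctrl,"s9","scene");t=snap(ctrl,"t9")
T=turner(s)
C=cloud(t)[t["depth"]>0]; L=(C-T[:3,3])@T[:3,:3]
m=L[(abs(L[:,1])<25)]; print([(x,np.median(m[(m[:,0]>=x)&(m[:,0]<x+6)][:,2]+T[2,3]).round(1)) for x in range(20,100,6)])
a=cv2.resize(p["color"][190:330,270:410,::-1],(560,560),interpolation=2); cv2.imwrite("pics/v10.png",a)
E
```

```text
[ 0.42   0.941 -0.716  2.067 -0.12   0.425  0.341] [  0.28 -50.91 -12.37  -5.09  -1.3    1.15   0.  ] [-0.64279592 -0.32854878 -1.755456  ]
[(20, np.float64(1.2)), (26, np.float64(1.0)), (32, np.float64(0.7)), (38, np.float64(1.3)), (44, np.float64(1.0)), (50, np.float64(0.9)), (56, np.float64(1.0)), (62, np.float64(0.5)), (68, np.float64(0.4)), (74, np.float64(-1.1)), (80, np.float64(-2.1)), (86, np.float64(-3.0)), (92, np.float64(-2.6)), (98, np.float64(-3.0))]
```

View pics/v10.png

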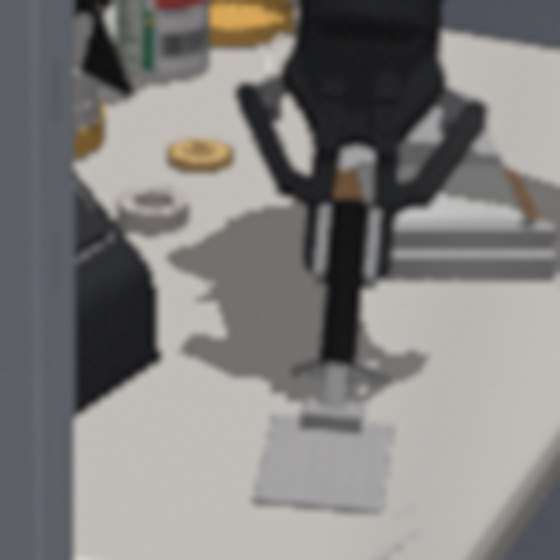

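The turner's blade lies on the desk to within about 1 mm by the depth picture, so I'll release it gently, back out along the handle and check.

```bash
python3 -m crank '[[[0,0,0,0,0,0],[0,0,0,0,0,0],[0,0,0,0,0,0],[0,0,0,0,0,0]]]' 0.3
python3 -m crank '[[[0,0,0,0,0,0],[0,0,0,0,0,0],[0,0,0,0,0,0],[0,0,0,0,0,0]]]' -1
python3 -m crank '[[[0,0,-0.3,0,0,0],[0,0,-0.5,0,0,0],[0,0,-0.8,0,0,0],[0,0,-0.8,0,0,0],[0,0,-0.8,0,0,0],[0,0,-0.8,0,0,0],[0,0,-0.8,0,0,0],[0,0,0,0,0,0]]]'
python3 - <<'E'
from h import *
from cell import ctrl
s=ctrl.read_state(); print(s["force"])
p=snap(ctrl,"sA","scene");t=snap(ctrl,"tA")
for q in("turner","turner_grip","ring_gauge","gear_b","mouse","gauge_block"): print(q,[(np.round(d["extent"]).tolist(),round(d["conf"],2)) for d in ctrl.search_frame(q,t)[:1]])
I=rect(t,2.5,350,500,100,320)[:,:,::-1]; J=cv2.resize(p["color"][200:310,280:400,::-1],(327,300),interpolation=2)
cv2.imwrite("pics/v11.png",np.hstack([I,J]))
C=cloud(t)[t["depth"]>0]; L=(C-TUR[:3,3])@TUR[:3,:3]
m=L[(abs(L[:,1])<18)]; print([(x,np.median(m[(m[:,0]>=x)&(m[:,0]<x+6)][:,2]).round(1)) for x in range(20,110,6)])
E
```

```text
clock: 23.95
eef_pos: [438.3, 186.8, 59.3]
tool_rot: [3.132, -0.624, 1.897]
force: [-0.3, -0.5, -0.2]
width: 30.1
clock: 24.28
eef_pos: [437.6, 187.2, 58.6]
tool_rot: [3.134, -0.625, 1.897]
force: [-0.6, 0.2, 0.4]
width: 76.7
clock: 24.95
eef_pos: [463.7, 102.0, 182.7]
tool_rot: [3.137, -0.625, 1.898]
force: [1.0, -0.8, -0.0]
width: 85.5
[ 1.01261253 -0.77851718 -0.03699122]
turner [([269.0, 310.0, 69.0, 38.0], 0.84)]
turner_grip [([395.0, 299.0, 46.0, 48.0], 0.74)]
ring_gauge [([362.0, 226.0, 16.0, 17.0], 0.58)]
gear_b [([402.0, 218.0, 12.0, 12.0], 0.62)]
mouse [([174.0, 289.0, 29.0, 54.0], 0.93)]
gauge_block [([269.0, 312.0, 69.0, 36.0], 0.74)]
[(20, np.float64(2.3)), (26, np.float64(1.6)), (32, np.float64(2.0)), (38, np.float64(1.6)), (44, np.float64(1.9)), (50, np.float64(2.6)), (56, np.float64(1.2)), (62, np.float64(2.3)), (68, np.float64(1.7)), (74, np.float64(1.8)), (80, np.float64(1.8)), (86, np.float64(-0.2)), (92, np.float64(-0.9)), (98, np.float64(-0.9)), (104, np.float64(-0.7))]
```

```bash
python3 - <<'E'
from h import *
from cell import ctrl
t=load("tA"); p=load("sA"); U=frame(428,216,0,108.3)
for n,q in(("top",t),("scene",p)):
    C=cloud(q)[q["depth"]>0]; L=(C-U[:3,3])@U[:3,:3]; b=L[(abs(L[:,1])<20)&(L[:,0]>18)&(L[:,0]<70)&(abs(L[:,2])<8)]
    k=np.linalg.lstsq(np.c_[b[:,:2],np.ones(len(b))],b[:,2],rcond=None)[0]; h=L[(abs(L[:,1])<12)&(L[:,0]<-20)&(L[:,0]>-75)&(L[:,2]>40)&(L[:,2]<115)]
    print(n,"blade slopes rad,h",k.round(3),"handle top z",np.percentile(h[:,2],97).round(1) if len(h) else None)
    L=(C-JIG[:3,3])@JIG[:3,:3]; m=L[(L[:,2]>20)&(L[:,2]<32)&(L[:,0]>20)&(L[:,0]<90)&(abs(L[:,1])<35)]
    if len(m)>50: print("panel plane",np.linalg.lstsq(np.c_[m[:,:2],np.ones(len(m))],m[:,2],rcond=None)[0].round(3))
I=rect(t,25,370,570,-160,80); h=cv2.cvtColor(I,cv2.COLOR_RGB2HSV); 
cork=(h[...,1]>60)&(h[...,0]<25)
r,c=np.nonzero(cork); X=np.c_[570-r/S,80-c/S]-JIG[:2,3]; X=X@JIG[:2,:2]
m=abs(X[:,1])<30; print("cork strip x",np.percentile(X[m,0],[1,50,99]).round(1),"n",m.sum(),"n beyond x=60",(m&(X[:,0]>60)).sum())
for y in(-30,0,30): k=abs(X[:,1]-y)<4; print(y,np.percentile(X[k,0],[98]).round(1))
ctrl.finish_job(); print("handed in")
E
```

```text
top blade slopes rad,h [0.014 0.006 1.152] handle top z 100.3
panel plane [-4.0000e-03  2.0000e-03  2.7399e+01]
scene blade slopes rad,h [-1.00e-03 -1.30e-02  4.16e+00] handle top z 100.4
panel plane [-0.     0.    29.867]
cork strip x [ 2.6  7.  11.4] n 1948 n beyond x=60 0
-30 [10.3]
0 [11.]
30 [11.5]
the job is handed in; nothing more can be done
handed in
```

I completed the whole sequence and handed the job in at about 25 s of the 66 s allowed; no verdict was reported. I gripped the turner, worked its blade under the panel, and flipped the panel over the step. I then pushed it against the back fence and stood the turner back near its starting spot.

**Last checks**
- **Panel:** it lies upside down and flat (slope 0.004 rad or less). No cork shows between it and the fence, and its rear edge is at jig x ≈ 10–11.5 mm, which puts its centre at about 56 mm. It is square within about 0.02 rad and about 4 mm off the middle line, measured before the push.
- **Turner:** it stands on the desk with the blade level (slopes 0.014 rad or less) and the handle's top at z ≈ 100 mm. It is well clear of the jig, and the gripper has been withdrawn.
- **Forces:** the wrist force peaked at about 12 N, briefly, with the panel against the fence. Wrist forces while working the blade along the bed stayed under about 11 N.
- **Bystanders:** the ring, gear and mouse were found where they were at the start.

**Failed or disagreed**
- In the last picture the search network gave the turner's box for the gauge block, so the block's place was not confirmed. The arm never went near it.
- The same search put the turner's grip at the jig.
- My last picture of the scene could not be viewed because the 12-picture limit was reached. The final checks of the turner therefore rest on the depth readings, and those of the panel on depth and colour.
- The two cameras' heights differ by 2–3 mm.
- The turner had tilted by roughly 1° in the grip. I corrected for that by touching the bed again before the push.

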